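Ready the drill press: neutral, drill cases to the reader, engage the marked gear

TASK

Get the drill press ready for the next class: first throw the gearbox's shift lever out of its end notch into the upright middle notch (neutral). With it left in neutral, lift every drill case hanging in the slotted stand up and off, and set these and the cases standing loose on the bench upright on the steel strip in front of the code reader, each turned so that its raised label squarely faces the reader. Only when all the cases stand right, throw the lever fully into the end notch marked by the brass pointer; do not shift the red punch holder and the long aluminium offcut near them.

Things in the scene. Friction and masses are not known exactly. Their poses are not given: they have to be found in the camera images.
- shift_lever (a joint): Shift lever of the gearbox: 0 upright, positive swings the knob to the gearbox's +y, negative to its -y; stops at -0.72 and 0.72. A spring detent has notches at -0.6, 0 and 0.6 rad, humps between at about -0.3 and 0.3; let go past a hump, it snaps into the nearer notch. Takes up to about 7 N at the knob. Starts in the +0.6 notch.
- shift_knob (a point): Centre of the black ball knob (30 mm dia) at the end of the 10 mm dia steel lever, 110 mm from the pivot. It can be pushed, or taken from above with a finger on either side along the gearbox's y and carried along the arc, tool kept vertical, TCP some 9 mm above the knob's centre so that the fingertips clear the leaning lever. Pinched across the gearbox's x the ball may slip out.
- lever_pivot (a point): Pivot of the lever, 75 mm above the bench; the lever swings about the gearbox's x axis.
- gearbox: Blue cast-iron speed gearbox, 190 x 220 mm base, deck 66 mm high, fixed; origin at the centre of its underside (straight below the lever pivot), x away from the robot, y to its left, z up. A toothed steel quadrant 121 mm high stands just beyond the lever.
- pointer: Brass arrow-shaped pointer lying on the gearbox deck in front of one of the two end notches (40 mm towards the robot from the pivot, 50 mm to the gearbox's +y or -y side). The notch on its side is the marked notch. Origin under its middle. Fixed.
- plain_bolt: Plain round steel bolt head, 14 mm dia, on the gearbox deck in front of the other end notch. Fixed.
- stand: Slotted steel stand, fixed, 210 mm wide (y), x from -31 to +63 mm, plate top 85 mm high, rear wall 100 mm; origin at the centre of its underside. Two slots 44 mm wide at y = +55 and -55 mm, open to -x, the robot's side. Cases hang in them by the collar, foot 35 mm above the bench.
- slot_left (a point): Seat of the slot at +y of the stand, at plate height: axis of a case hanging there. A lip 8 mm high on the prong tips (x = -31 to -26 mm) keeps the collar in: lift the case more than 8 mm, then draw it out towards the stand's -x at least 70 mm, as its foot does not pass up through the slot.
- slot_right (a point): Seat of the slot at -y of the stand, the same as the left one.
- reader: Code reader: low grey bar 60 (x) x 400 (y) x 55 mm (z), fixed, four dark windows in its -x face; origin at the centre of its underside, x away from the robot. Before it, flush with the bench, a steel strip 60 mm wide, 380 mm long, centre line at the reader's x = -105 mm. Windows at y = -135, -45, 45, 135 mm; any place along the strip will do.
- case_a: Twist-drill case, may be absent; at the start it hangs by its collar in one of the two slots of the stand, label turned a wrong way. Round, spool-shaped, 88 mm tall, 0.22 kg: foot 56 mm dia (height 0-8), body 38 mm (8-50), collar 60 mm (50-56), black cap 30 mm (56-88), gripped from above in any direction, fingertips above the collar. Origin: centre of its underside; z up, +x to its label side.
- case_a_label (a point): Outer face of the raised aluminium label plate on the side of case_a (20 mm wide, 32 mm tall), 24 mm from its axis, 29 mm above its underside; a bright rib on the cap's top, from centre to rim, points the same way.
- case_b: Twist-drill case, may be absent; at the start it hangs by its collar in one of the two slots of the stand, label turned a wrong way. Round, spool-shaped, 88 mm tall, 0.22 kg: foot 56 mm dia (height 0-8), body 38 mm (8-50), collar 60 mm (50-56), black cap 34 mm (56-88), gripped from above in any direction, fingertips above the collar. Origin: centre of its underside; z up, +x to its label side.
- case_b_label (a point): Outer face of the raised aluminium label plate on the side of case_b (20 mm wide, 32 mm tall), 24 mm from its axis, 29 mm above its underside; a bright rib on the cap's top, from centre to rim, points the same way.
- case_c: Twist-drill case, may be absent; at the start it stands loose on the bench, label turned a wrong way. Round, spool-shaped, 88 mm tall, 0.22 kg: foot 56 mm dia (height 0-8), body 38 mm (8-50), collar 60 mm (50-56), black cap 32 mm (56-88), gripped from above in any direction, fingertips above the collar. Origin: centre of its underside; z up, +x to its label side.
- case_c_label (a point): Outer face of the raised aluminium label plate on the side of case_c (20 mm wide, 32 mm tall), 24 mm from its axis, 29 mm above its underside; a bright rib on the cap's top, from centre to rim, points the same way.
- case_d: Twist-drill case, may be absent; at the start it stands loose on the bench, label turned a wrong way. Round, spool-shaped, 88 mm tall, 0.22 kg: foot 56 mm dia (height 0-8), body 38 mm (8-50), collar 60 mm (50-56), black cap 38 mm (56-88), gripped from above in any direction, fingertips above the collar. Origin: centre of its underside; z up, +x to its label side.
- case_d_label (a point): Outer face of the raised aluminium label plate on the side of case_d (20 mm wide, 32 mm tall), 24 mm from its axis, 29 mm above its underside; a bright rib on the cap's top, from centre to rim, points the same way.
- offcut_long: Bystander: aluminium offcut 50 x 90 x 30 mm; origin under its centre.
- punch_holder: Bystander: red plastic center punch holder 60 x 45 mm, 75 mm high with its two punches; origin under its centre.
Things that resemble listed ones, but are neither listed nor needed, are in the scene too. Leave any green look-alike of the case_d alone.

How it is judged (in metres and radians):
On the way, in this order (a step that is already met when the one before it is completed fails the run):
1. the lever is in the middle (neutral) notch (value of joint shift_lever between -0.1 and 0.1 rad), for 0.3 s.
2. with the lever in neutral, every case present stands on the strip with its label facing the reader (all of step 1 and x of case_a in the frame of reader between -0.125 and -0.085 m and y of case_a in the frame of reader between -0.185 and 0.185 m and z of each of case_a, case_b, case_c, case_d in the frame of reader below 0.006 m and angle between each of case_a, case_b, case_c, case_d's own z axis and vertical below 0.1 rad and angle between the x axis of each of case_a, case_b, case_c, case_d and the x axis of reader, either way round below 0.25 rad and x of each of case_a_label, case_b_label, case_c_label, case_d_label in the frame of reader above -0.105 m and linear speed of each of case_a, case_b, case_c, case_d below 0.03 m/s and x of case_b in the frame of reader between -0.125 and -0.085 m and y of case_b in the frame of reader between -0.185 and 0.185 m and x of case_c in the frame of reader between -0.125 and -0.085 m and y of case_c in the frame of reader between -0.185 and 0.185 m and x of case_d in the frame of reader between -0.125 and -0.085 m and y of case_d in the frame of reader between -0.185 and 0.185 m), for 0.3 s.
3. the lever is in the end notch marked by the brass pointer (((y of pointer in the frame of gearbox above 0 m and value of joint shift_lever between 0.5 and 0.7 rad) or (y of pointer in the frame of gearbox below 0 m and value of joint shift_lever between -0.7 and -0.5 rad))), for 0.3 s.
At the end, for the whole second after the job is handed in: Every case present stands upright on the bench and at rest, its axis within 20 mm of the strip's centre line and within 185 mm of the strip's middle lengthwise, its label facing the reader within 0.25 rad; the lever rests within 0.1 rad of the end notch on the brass pointer's side (x of case_a in the frame of reader between -0.125 and -0.085 m and y of case_a in the frame of reader between -0.185 and 0.185 m and z of each of case_a, case_b, case_c, case_d in the frame of reader below 0.006 m and angle between each of case_a, case_b, case_c, case_d's own z axis and vertical below 0.1 rad and angle between the x axis of each of case_a, case_b, case_c, case_d and the x axis of reader, either way round below 0.25 rad and x of each of case_a_label, case_b_label, case_c_label, case_d_label in the frame of reader above -0.105 m and linear speed of each of case_a, case_b, case_c, case_d below 0.03 m/s and x of case_b in the frame of reader between -0.125 and -0.085 m and y of case_b in the frame of reader between -0.185 and 0.185 m and x of case_c in the frame of reader between -0.125 and -0.085 m and y of case_c in the frame of reader between -0.185 and 0.185 m and x of case_d in the frame of reader between -0.125 and -0.085 m and y of case_d in the frame of reader between -0.185 and 0.185 m and ((y of pointer in the frame of gearbox above 0 m and value of joint shift_lever between 0.5 and 0.7 rad) or (y of pointer in the frame of gearbox below 0 m and value of joint shift_lever between -0.7 and -0.5 rad)) and velocity of joint shift_lever between -0.1 and 0.1 rad/s); the robot touches nothing.
It fails at once if the long offcut or the punch holder is moved more than 50 mm (distance of any of offcut_long, punch_holder from where it was at the start of the episode above 0.05 m).
Of case_a, case_b, case_c, case_d only 3 to 4 are there at a start; the rules pass over those that are not, and their reading is None.
At some moment in a run one of case_c, case_d may be knocked a few centimetres aside while the robot is not near it.
It also fails if it takes over 208 s, if anything falls off the work surface, if the arm or the gripper's body presses on something with over 40 N, if the wrist force passes 120 N, or if a joint passes its speed limit or range.

ROBOT

A 7-joint arm with a two-finger parallel gripper is mounted at the origin on the work surface. World frame = base frame: x ahead of the robot, y to its left, z up, the work surface at z = 0. Lengths are in mm, angles in rad, forces in N, time in s.
With the tool pointing down it reaches from about 425 to 925 mm from the base axis. Payload 6.8 kg.
Tool frame: the origin (TCP) lies between the finger pads, 19 mm behind the fingertips; this is the grasp point; z points along the fingers, y is the line along which they close (so a half turn about z gives the same grasp; the last joint's range is limited). The gripper opens to 85 mm and grips with 20 to 120 N. Pads are 22 mm wide; open, the fingers measure 114 mm over their backs; the gripper's body (76 mm by 85 mm) begins 54 mm behind the grasp point. The pads swing forward as they close: fully open they stand 13 mm farther back than shut.
Start: joints at [1.135, 0.477, 0.022, 1.555, -0.011, 1.109, -0.083], TCP at [217.333, -639.072, 250.008] pointing down, gripper open.
Joint ranges: [-2.96, 2.96], [-0.34, 2.1], [-1.41, 1.46], [0.24, 2.44], [-1.37, 4.51], [0.17, 1.92], [-2.96, 2.96]. Speed limits (rad/s): [2.39, 2.39, 3.14, 3.14, 3.14, 3.14, 3.14].

INTERFACE

Orientations are given as a unit quaternion [w, x, y, z].
In Python, from bench import ctrl gives the robot as it stands.
- The arm moves only by the tool jog_arm, never from a script. Its arguments are lists of equal length, an entry for each row: "twist": the turn, a rotation vector about the tool's x, y, z in rad, a list of three; "delta_pos": the shift along the tool's x, y, z in mm, a list of three; "claw": the opening, from 0 (shut) to 1 (fully open). In form: {"twist": [[rx, ry, rz], ...], "delta_pos": [[tx, ty, tz], ...], "claw": [claw, ...]}. A call has exactly 5 rows; each row is the pose to reach, as a shift and turn from the pose commanded when the call began, along the tool's axes at that moment; what a row does not reach only later rows make up. A row lasts 1/12 s, in which the tool goes at most 41.7 mm and 7.16 degrees, less where a joint would pass 70% of its speed; a pose out of reach is approached as far as the arm can. A call with a gripper value outside its range is refused whole. The fingers move at their own pace and stop on an object; the grip force is fixed at half the most. Time passes only in rows, so rows that repeat a pose let the fingers close, or fill a call up. It gives the time, the measured TCP pose, the force, the opening and the grip force at its end, in the units of the state.
- ctrl.observe(): the state, without advancing time (a new reading comes with each control period).
- ctrl.capture(name): name is "side" or "top"; returns a dict with "pixels" (420x560x3 uint8, red, green, blue), "camera_matrix" (3x3 intrinsics, pixels), "k1" (the pictures are not rectified: a ray, as slopes to the right and down, at radius r is drawn at 1 + k1 r^2 times it, then the intrinsics apply), "xyz" and "orientation" of the camera in the world. Camera axes: x right, y up, looking along -z (the intrinsics and any distortion apply to the point x, -y, -z); pixel columns grow to the right and rows downward; lengths in mm; the calibration is good to about 2 mm. A picture is of the moment at which its call begins. There is no depth.
- ctrl.job_done(): hands the job in; it is judged then, once.
Trained networks look in a picture, given as the dict that the camera call returned (one of the last four; its "shot" number tells which), for a name from the list of things; names that differ only in an ending like _2 or _b are one class to them, and where a whole thing is asked for, a point or a joint stands for the part that bears it (a point fixed in the world has none). Each returns a list of dicts, best first, with "p" (0 to 1); they miss things now and then, are a little off and sometimes report something else, mostly with a low value. They report only what shows in the picture. A call takes as long as a camera call. They do not tell look-alikes from the thing itself.
- ctrl.find_in(picture, label): "centre" ([x, y, z] in mm, in world coordinates, good to about 4 mm: the middle of the surface that is visible of it).
- ctrl.trace(picture, label): "pixels" (420x560 bool, what is visible of it).
The state is a dict: "time": time; "joints": joint angles; "joint_velocities": joint speeds; "effort": joint torques, N m; "position": TCP position; "eef_rot": TCP orientation; "contact_force": force on the tool from outside, world axes, zero at the start; "wrist_torque": the same for the moment, N m; "gripper_width": opening from 0.0 (shut) to 1.0 (fully open); "gripper_force": force on a finger pad.
Only numpy, scipy, OpenCV 4.12 (cv2) and the standard library are available. Lean on these libraries where they do the work, as an engineer would, in place of code of your own. Each camera call takes 0.05 s, during which the arm holds its last target. There are 200 camera calls.

## Working session

There is one attempt and no reset: what is moved stays moved. The work goes in short steps, Python scripts to look and compute and a tool call to move; the robot and the scene stay as the last step left them, time stands still between calls to the robot, and variables do not carry over. Pictures are saved under pics/ and viewed, at most 14 in all, crops included, and the job is handed in when it is done.

Besides the shell and the picture viewer there is one more tool, called in YAML: its name, and indented under it one key for each argument. jog_arm: Moves the arm, as the interface text tells. Its arguments: {"type":"object","properties":{"twist":{"type":"array","items":{"type":"array","items":{"type":"number"}}},"delta_pos":{"type":"array","items":{"type":"array","items":{"type":"number"}}},"claw":{"type":"array","items":{"type":"number"}}},"required":["twist","delta_pos","claw"]}

```bash
ls; mkdir -p pics
cat > h.py <<'E'
import numpy as np, cv2
from bench import ctrl
from scipy.spatial.transform import Rotation as R
def cam(p):
    q=p["orientation"]; return R.from_quat([q[1],q[2],q[3],q[0]]).as_matrix(), np.array(p["xyz"]), np.array(p["camera_matrix"]), p["k1"]
def proj(p,X):
    M,c,K,k=cam(p); v=(np.array(X,float)-c)@M; s=np.stack([v[...,0],-v[...,1]],-1)/-v[...,2:3]
    s=s*(1+k*(s**2).sum(-1,keepdims=True)); return s@K[:2,:2].T+K[:2,2]
def ray(p,uv):
    M,c,K,k=cam(p); d=np.linalg.solve(K[:2,:2],np.array(uv,float)-K[:2,2]); s=d.copy()
    for _ in range(30): s=d/(1+k*(s@s))
    return c, M@np.array([s[0],-s[1],-1])
def atz(p,uv,z):
    c,d=ray(p,uv); return c+d*(z-c[2])/d[2]
def save(p,name,crop=None,f=1):
    im=p["pixels"][:,:,::-1]
    if crop: x0,y0,x1,y1=crop; im=im[y0:y1,x0:x1]
    cv2.imwrite("pics/"+name,cv2.resize(im,None,fx=f,fy=f,interpolation=cv2.INTER_CUBIC))
E
python3 - <<'E'
from h import *
np.set_printoptions(precision=1,suppress=True)
for n in("top","side"):
    p=ctrl.capture(n); save(p,n+"0.png",f=1.4); print(n,p["xyz"],p["orientation"],p["k1"],p["camera_matrix"])
    for l in["shift_knob","pointer","plain_bolt","stand","reader","gearbox","case_a","case_a_label","offcut_long","punch_holder"]:
        print(l,[(np.round(d["centre"]),round(d["p"],2),np.round(proj(p,d["centre"]))) for d in ctrl.find_in(p,l)])
print(ctrl.observe())
E
```

```text
pics
top [ 500.8    9.5 1040.8] [-0.7 -0.   0.   0.7] -0.06988468709842531 [[393.8   0.  275.3]
 [  0.  393.8 211.7]
 [  0.    0.    1. ]]
shift_knob [(array([ 525., -280.,  179.]), 0.61, array([397., 218.]))]
pointer []
plain_bolt [(array([521., 305.,  88.]), 0.54, array([145., 224.]))]
stand [(array([520., 305.,  87.]), 0.9, array([145., 225.]))]
reader [(array([692.,  10.,  44.]), 0.88, array([266., 156.])), (array([ 522., -282.,  178.]), 0.62, array([398., 220.]))]
gearbox [(array([ 530., -330.,   67.]), 0.93, array([402., 217.]))]
case_a [(array([444.,  69.,  55.]), 0.9, array([244., 254.])), (array([347.,  12.,  52.]), 0.85, array([267., 293.])), (array([438., -59.,  57.]), 0.84, array([295., 256.])), (array([497., 250.,  94.]), 0.78, array([167., 234.])), (array([476., 357.,  93.]), 0.61, array([123., 243.]))]
case_a_label [(array([480., 357.,  94.]), 0.73, array([123., 242.]))]
offcut_long [(array([ 530., -332.,   68.]), 0.69, array([403., 217.])), (array([ 704., -287.,   34.]), 0.56, array([380., 152.]))]
punch_holder [(array([699., 303.,  35.]), 0.88, array([152., 156.]))]

[... 1117 characters left out ...]
356.]))]
offcut_long [(array([ 704., -274.,   30.]), 0.69, array([246., 159.])), (array([490., 266.,  94.]), 0.25, array([253., 327.]))]
punch_holder [(array([698., 314.,  36.]), 0.76, array([141., 336.])), (array([ 524., -292.,   68.]), 0.21, array([310., 156.]))]
{'time': 1.1, 'joints': array([ 1.1,  0.5,  0. ,  1.6, -0. ,  1.1, -0.1]), 'joint_velocities': array([-0., -0.,  0., -0., -0., -0., -0.]), 'effort': array([  0. , -59.6,   1.6, -28.2,   0. ,   0. ,   0. ]), 'position': array([ 217.4, -639.1,  250. ]), 'eef_rot': array([0. , 1. , 0.2, 0. ]), 'contact_force': array([ 0.1, -0.7,  0.4]), 'wrist_torque': array([-0., -0., -0.]), 'gripper_force': 0.0, 'gripper_width': 0.9979275669943228}
```

View pics/top0.png

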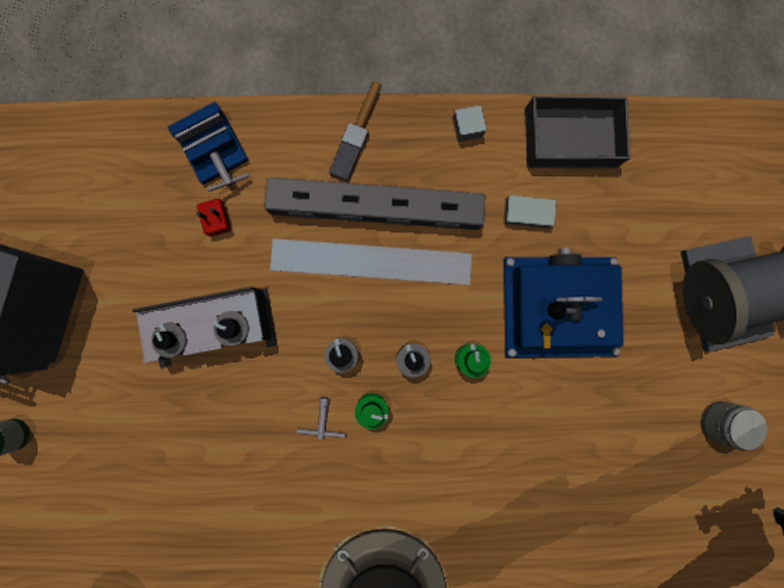

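View pics/side0.png

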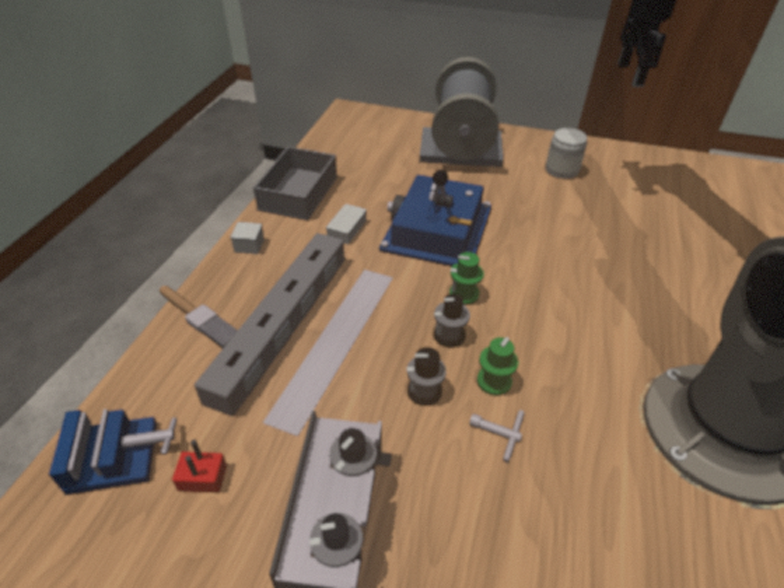

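Top view (px at 1.4x scale):
- The gearbox is at (563,307), with the brass pointer at (546,335) on its left (+y) side and the plain bolt at (601,334). The knob at (557,311) leans to +y.
- Stand cases are at (165,340) and (230,327).
- Grey loose cases are at (341,355) and (413,360).
- The green look-alikes at (473,361) and (372,411) are to be left alone.

Next are precise measurements.

Run:
```python
from h import *
np.set_printoptions(precision=1,suppress=True)
T=ctrl.capture("top");S=ctrl.capture("side")
save(T,"t1.png",(90,200,350,310),3); save(S,"s1.png",(200,150,360,410),2.3); 
save(T,"g1.png",(350,175,450,260),6)
im=T["pixels"].astype(int)
# strip: bright low-saturation region
hsv=cv2.cvtColor(T["pixels"],cv2.COLOR_RGB2HSV)
m=((hsv[...,1]<70)&(hsv[...,2]>110)).astype(np.uint8)
m[:165]=0;m[210:]=0;m[:,:185]=0;m[:,345:]=0
n,l,st,c=cv2.connectedComponentsWithStats(m); k=1+st[1:,4].argmax()
r=cv2.minAreaRect(np.argwhere(l==k)[:,::-1].astype(np.float32)); b=cv2.boxPoints(r)
P=np.array([atz(T,x,0) for x in b]); print("strip",b,P,P.mean(0))
for lab in["reader","stand","gearbox"]:
  for p,nm in((T,"T"),):
    t=ctrl.trace(p,lab)[0]; r=cv2.minAreaRect(np.argwhere(t["pixels"])[:,::-1].astype(np.float32)); b=cv2.boxPoints(r); print(lab,t["p"],b.tolist())
```

```text
strip [[192.5 192.6]
 [194.2 169.8]
 [336.9 180.4]
 [335.2 203.2]] [[ 605.5  206.     0. ]
 [ 666.3  201.4    0. ]
 [ 633.3 -178.4    0. ]
 [ 572.3 -172.5    0. ]] [619.4  14.1   0. ]
reader 0.97 [[185.673828125, 191.70098876953125], [190.46490478515625, 125.58441162109375], [346.87548828125, 136.91851806640625], [342.08441162109375, 203.03509521484375]]
stand 0.69 [[94.173583984375, 219.59246826171875], [189.63018798828125, 201.69436645507812], [198.05282592773438, 246.6151123046875], [102.59622192382812, 264.5132141113281]]
gearbox 0.62 [[360.0, 178.0], [444.0, 178.0], [444.0, 255.0], [360.0, 255.0]]
```

View pics/t1.png

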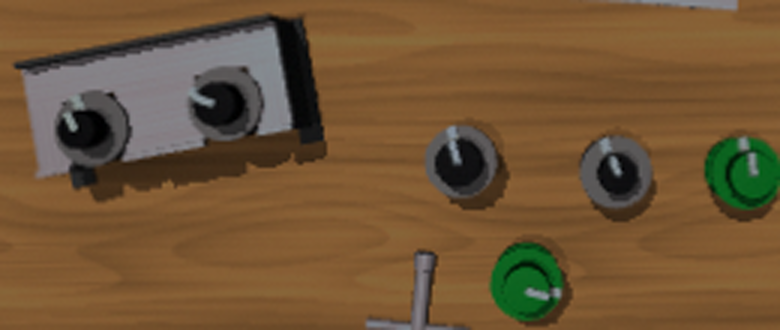

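View pics/s1.png

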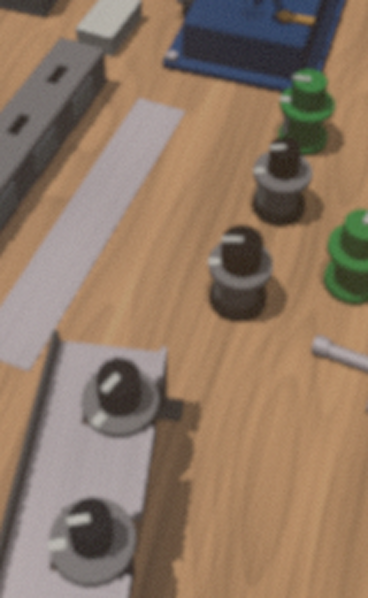

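View pics/g1.png

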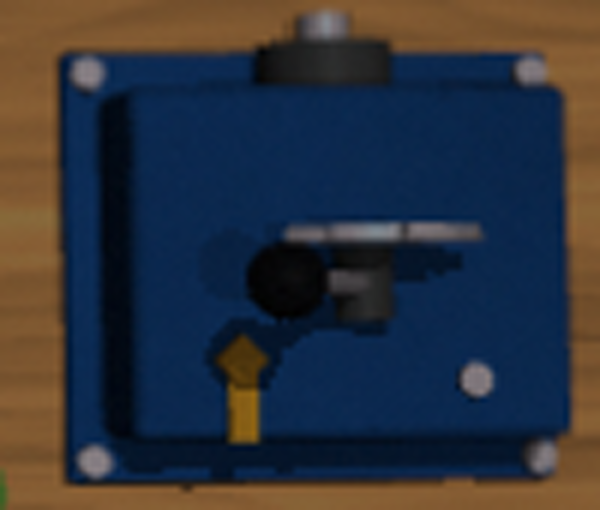

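The crops show two spool cases in the stand, at crop px (85,128) and (220,103). The two grey loose cases are at (458,162) and (617,172). The brass pointer is at (240,390) on the +y side of the gearbox, with the bolt at (477,380), so the marked notch is +0.6. The knob is at (287,280) in the gearbox crop.

```bash
cat >> h.py <<'E'
def tri(pts):
    A=np.zeros((3,3));b=np.zeros(3)
    for p,uv in pts:
        c,d=ray(p,uv); d=d/np.linalg.norm(d); Q=np.eye(3)-np.outer(d,d); A+=Q; b+=Q@c
    return np.linalg.solve(A,b)
def patch(p,x,y,z,h=40,s=0.5):
    g=np.arange(-h,h,s); # image up=+x, left=+y
    X=np.stack(np.broadcast_arrays(x-g[:,None],y-g[None,:],z),-1); uv=proj(p,X).astype(np.float32)
    return cv2.remap(p["pixels"],uv[...,0],uv[...,1],cv2.INTER_CUBIC)
def state():
    o=ctrl.observe(); q=o["eef_rot"]; M=R.from_quat([q[1],q[2],q[3],q[0]]).as_matrix(); return o,M
def goal(x,y,z,yaw):
    "yaw: world heading of tool x; prints delta in tool axes and twist"
    o,M=state(); P=R.from_euler('z',yaw).as_matrix()@np.diag([1,-1,-1.])
    return np.round(M.T@(np.array([x,y,z])-o["position"]),1), np.round(R.from_matrix(M.T@P).as_rotvec(),3)
E
python3 - <<'E'
from h import *
np.set_printoptions(precision=2,suppress=True)
T=ctrl.capture("top");S=ctrl.capture("side")
f=lambda u,v:(350+u/6,175+v/6)
print("knob",tri([(T,f(287,280)),(S,(440/1.4,178/1.4))]))
print("ptr,bolt",atz(T,f(240,395),69),atz(T,f(477,380),70),"ptr tri",tri([(T,f(240,395)),(S,(459/1.4,220/1.4))]))
print("base bolts",[atz(T,f(*u),14) for u in((87,73),(530,70),(95,461),(541,458))])
t=lambda u,v:(90+u/3,200+v/3); s=lambda u,v:(200+u/2.3,150+v/2.3)
C={"L":((80,130),(91,508)),"R":((218,104),(119,371)),"c1":((458,164),(241,239)),"c2":((617,176),(284,146))}
rows=[]
for k,(a,b) in C.items():
    X=tri([(T,t(*a)),(S,s(*b))]); print(k,X)
    z=123 if k in"LR" else 88
    x,y,_=atz(T,t(*a),z); rows.append(np.vstack([patch(T,x,y,z),patch(T,x,y,z-32),patch(S,x,y,z)])); print(x,y)
im=np.hstack(rows); im[::80,:]=im[:,::80]=[255,0,0]
cv2.imwrite("pics/m1.png",cv2.resize(im,None,fx=1.2,fy=1.2)[:,:,::-1])
o,M=state(); print(M,goal(525,-282,230,0),o["joints"])
E
```

```text
knob [ 517.19 -285.54  163.99]
ptr,bolt [ 471.8  -296.15   69.  ] [ 476.17 -397.15   70.  ] ptr tri [ 473.06 -294.76   72.52]
base bolts [array([ 612.79, -249.06,   14.  ]), array([ 612.19, -449.74,   14.  ]), array([ 442.53, -248.26,   14.  ]), array([ 439.71, -448.82,   14.  ])]
L [477.16 360.06 126.11]
477.0446826246201 361.2363863614568
R [495.91 252.97 122.74]
495.9335338161356 252.90569490831274
c1 [445.35  69.44  87.64]
445.0005717432391 69.33328828946054
c2 [434.11 -58.03  90.13]
433.34353722212376 -58.32155507466989
[[ 0.95  0.32  0.  ]
 [ 0.32 -0.95  0.  ]
 [ 0.    0.   -1.  ]] (array([ 406.2, -239. ,   20. ]), array([ 0.  , -0.  ,  0.33])) [ 1.13  0.48  0.02  1.56 -0.01  1.11 -0.08]
```

View pics/m1.png

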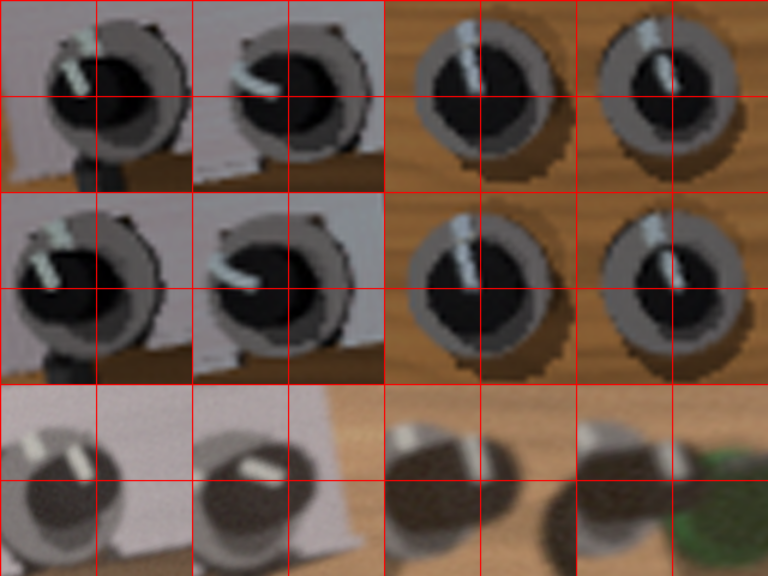

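Measured:
- **Knob:** about (516,-285,166), with the pivot at y≈-347.
- **Label headings (yaw):** L 0.5, R 1.25, c1 0.27 and c2 0.42. The reader is at -0.087.

Going to the knob first.

jog_arm:
  twist:
    - [0,0,0]
    - [0,0,0]
    - [0,0,0]
    - [0,0,0]
    - [0,0,0]
  delta_pos:
    - [180,-108,0]
    - [180,-108,0]
    - [180,-108,0]
    - [180,-108,0]
    - [180,-108,0]
  claw: [0.8,0.8,0.8,0.8,0.8]

```text
time: 1.87
position: [352.9, -478.5, 250.2]
eef_rot: [0.0, 0.987, 0.163, 0.0]
contact_force: [-0.0, 0.3, -0.3]
gripper_width: 0.8
gripper_force: 0.0
```

jog_arm:
  twist:
    - [0,0,0]
    - [0,0,0]
    - [0,0,0]
    - [0,0,0]
    - [0,0,0]
  delta_pos:
    - [180,-108,0]
    - [180,-108,0]
    - [180,-108,0]
    - [180,-108,0]
    - [180,-108,0]
  claw: [0.8,0.8,0.8,0.8,0.8]

```text
time: 2.28
position: [487.6, -319.4, 250.3]
eef_rot: [0.0, 0.987, 0.163, 0.0]
contact_force: [0.9, -0.8, 0.3]
gripper_width: 0.801
gripper_force: 0.0
```

jog_arm:
  twist:
    - [0,0,0.33]
    - [0,0,0.33]
    - [0,0,0.33]
    - [0,0,0.33]
    - [0,0,0.33]
  delta_pos:
    - [37,-22,0]
    - [37,-22,0]
    - [37,-22,0]
    - [37,-22,0]
    - [37,-22,0]
  claw: [0.8,0.8,0.8,0.8,0.8]

```text
time: 2.7
position: [514.4, -288.5, 250.0]
eef_rot: [0.0, 1.0, 0.0, -0.0]
contact_force: [-0.6, 0.3, -0.3]
gripper_width: 0.802
gripper_force: 0.0
```

Run:
```python
from h import *
np.set_printoptions(precision=3,suppress=True)
o,M=state(); print(o["time"],o["position"],o["gripper_width"],o["joints"],M); print(goal(516,-285,175,0))
```

```text
2.7 [ 514.402 -288.528  250.012] 0.8015964756536297 [ 0.474  0.34  -0.087  1.761  0.034  1.042 -1.196] [[ 1.  0. -0.]
 [ 0. -1. -0.]
 [-0.  0. -1.]]
(array([ 1.6, -3.6, 75. ]), array([0., 0., 0.]))
```

jog_arm:
  twist:
    - [0,0,0]
    - [0,0,0]
    - [0,0,0]
    - [0,0,0]
    - [0,0,0]
  delta_pos:
    - [2,-4,30]
    - [2,-4,60]
    - [2,-4,75]
    - [2,-4,75]
    - [2,-4,75]
  claw: [0.8,0.8,0.8,0.8,0.6]

```text
time: 3.12
position: [515.8, -285.0, 174.7]
eef_rot: [-0.0, 1.0, -0.001, -0.001]
contact_force: [0.1, -0.7, 1.4]
gripper_width: 0.673
gripper_force: 0.0
```

jog_arm:
  twist:
    - [0,0,0]
    - [0,0,0]
    - [0,0,0]
    - [0,0,0]
    - [0,0,0]
  delta_pos:
    - [0,0,0]
    - [0,0,0]
    - [0,0,0]
    - [0,0,0]
    - [0,0,0]
  claw: [0.4,0.3,0.2,0.2,0.2]

```text
time: 3.53
position: [517.4, -283.8, 176.9]
eef_rot: [-0.0, 1.0, -0.001, 0.001]
contact_force: [-0.3, 3.7, 4.7]
gripper_width: 0.315
gripper_force: 58.8
```

```bash
python3 - <<'E'
from h import *
p=ctrl.capture("top"); q=ctrl.capture("side")
a=cv2.resize(p["pixels"][170:270,340:460],None,fx=4,fy=4); b=cv2.resize(q["pixels"][75:200,250:400],(480,400))
cv2.imwrite("pics/k1.png",np.vstack([a,b])[:,:,::-1][:,:])
E
python3 -c "
import cv2;a=cv2.imread('pics/k1.png');print(a.shape);cv2.imwrite('pics/k1.png',cv2.resize(a,None,fx=.74,fy=.74))"
```

```text
(800, 480, 3)
```

View pics/k1.png

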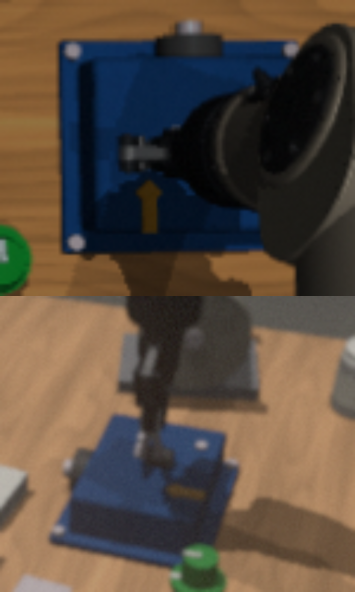

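The knob is held between the fingers (opening 0.315, about 27 mm, grip 59 N). Carrying it along the arc to neutral.

jog_arm:
  twist:
    - [0,0,0]
    - [0,0,0]
    - [0,0,0]
    - [0,0,0]
    - [0,0,0]
  delta_pos:
    - [0,5.5,-3.5]
    - [0,11.3,-6.8]
    - [0,17.2,-9.6]
    - [0,23.3,-12.2]
    - [0,29.6,-14.3]
  claw: [0.2,0.2,0.2,0.2,0.2]

```text
time: 4.05
position: [517.6, -298.5, 186.9]
eef_rot: [-0.011, 1.0, 0.004, -0.003]
contact_force: [-2.9, 39.5, 1.6]
gripper_width: 0.311
gripper_force: 60.4
```

jog_arm:
  twist:
    - [0,0,0]
    - [0,0,0]
    - [0,0,0]
    - [0,0,0]
    - [0,0,0]
  delta_pos:
    - [0,6.4,-1.8]
    - [0,12.8,-3.1]
    - [0,19.3,-4.1]
    - [0,25.9,-4.7]
    - [0,32.5,-4.9]
  claw: [0.2,0.2,0.2,0.2,0.2]

```text
time: 4.47
position: [518.1, -322.7, 197.6]
eef_rot: [-0.016, 1.0, 0.007, -0.005]
contact_force: [-24.4, 61.6, 63.1]
gripper_width: 0.306
gripper_force: 59.8
```

jog_arm:
  twist:
    - [0,0,0]
    - [0,0,0]
    - [0,0,0]
    - [0,0,0]
    - [0,0,0]
  delta_pos:
    - [0,0,0]
    - [0,0,0]
    - [0,0,0]
    - [0,0,0]
    - [0,0,0]
  claw: [0.2,0.5,0.8,0.8,0.8]

```text
time: 4.88
position: [516.3, -347.6, 194.9]
eef_rot: [0.001, 1.0, -0.001, 0.0]
contact_force: [-0.0, 1.0, 0.0]
gripper_width: 0.798
gripper_force: 0.0
```

jog_arm:
  twist:
    - [0,0,0]
    - [0,0,0]
    - [0,0,0]
    - [0,0,0]
    - [0,0,0]
  delta_pos:
    - [0,0,-20]
    - [0,0,-50]
    - [0,0,-60]
    - [0,-30,-60]
    - [0,-60,-60]
  claw: [0.8,0.8,0.8,0.8,0.8]

```text
time: 5.3
position: [516.2, -289.2, 255.3]
eef_rot: [0.001, 1.0, -0.004, 0.001]
contact_force: [0.8, 0.4, 0.0]
gripper_width: 0.8
gripper_force: 0.0
```

```bash
cat > m.py <<'E'
from h import *
def rib(p,x,y,z,r):
    "bright rib direction in cap-top disc; dark-disc centre refine"
    P=patch(p,x,y,z,30,.25).astype(int); v=P.max(2); g=np.arange(-30,30,.25)
    X,Y=-g[:,None]+0*g,-g[None,:]+0*g[:,None]
    m=(X**2+Y**2<(r+1)**2)&(v>110)
    if m.sum()<10: return None
    cx,cy=X[m].mean(),Y[m].mean(); 
    w,V=np.linalg.eigh(np.cov(X[m],Y[m])); d=V[:,1]*np.sign(V[:,1]@[cx,cy])
    return np.round([np.arctan2(d[1],d[0]),np.arctan2(cy,cx),m.sum()/16],2)
E
python3 - <<'E'
from m import *
np.set_printoptions(precision=1,suppress=True)
T=ctrl.capture("top");S=ctrl.capture("side")
for n,c in dict(L=(477,360.6,123,16),R=(496,253,123,16),c1=(445,69.4,88,19),c2=(434,-58,88,16)).items(): print(n,rib(T,*c),rib(S,*c))
save(T,"n1.png",(350,170,450,260),3)
a=cv2.resize(T["pixels"][170:270,340:460],(360,300)); b=cv2.resize(S["pixels"][75:200,250:400],(360,300)); cv2.imwrite("pics/n1.png",np.hstack([a,b])[:,:,::-1])
# stand orientation: plate front-edge corners from side/top crops
t=lambda u,v:(90+u/3,200+v/3)
print([atz(T,t(*u),85) for u in((22,70),(37,178),(278,28),(294,132))], atz(T,t(16,66),100),atz(T,t(270,16),100))
E
```

```text
L [ 0.4  0.9 64.2] [ -2.4  -0.9 366.5]
R [ 1.2  1.3 59. ] [ -1.9  -0.9 309.7]
c1 [ 0.3  0.3 89.4] [  0.6  -0.7 323.8]
c2 [ 0.3  0.2 70.2] [  0.3  -0.  165.9]
[array([525.3, 423.9,  85. ]), array([437.6, 411.3,  85. ]), array([556.6, 214.1,  85. ]), array([472.4, 201.5,  85. ])] [528.2 422.3 100. ] [565.4 217.2 100. ]
```

View pics/n1.png

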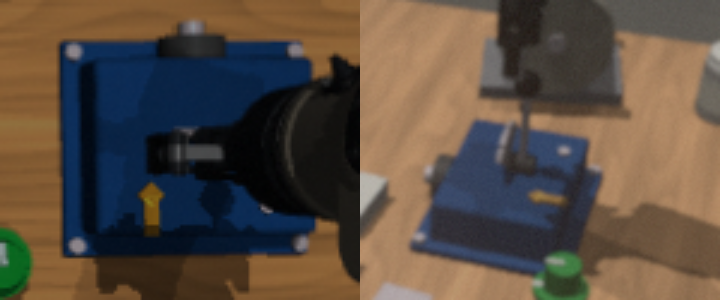

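The lever looks upright in the side crop, with the knob at crop px (528,82) and the pivot at (520,160). I'll check that numerically once the arm clears, and refine the rib angles at the same time.

jog_arm:
  twist:
    - [0,0,0]
    - [0,0,0]
    - [0,0,0]
    - [0,0,0]
    - [0,0,0]
  delta_pos:
    - [0,-40,-10]
    - [-10,-80,-10]
    - [-20,-120,-10]
    - [-20,-150,-10]
    - [-20,-150,-10]
  claw: [0.8,0.8,0.7,0.7,0.7]

```text
time: 5.82
position: [497.0, -130.4, 264.5]
eef_rot: [-0.001, 1.0, 0.003, 0.0]
contact_force: [0.3, -0.4, -0.9]
gripper_width: 0.697
gripper_force: 0.0
```

```bash
cat > m.py <<'E'
from h import *
from scipy.optimize import minimize
def fit(p,x,y,z0,r):
    "fit axis x,y and label yaw by rendering: cap top dark disc, bright rib, grey collar w/ tick"
    uvs={}
    P1=patch(p,x,y,z0+88,30,.5).max(2).astype(float)
    best=None; g=np.arange(-30,30,.5); X,Y=-g[:,None]+0*g,-g[None,:]+0*g[:,None]
    out=[]
    for cx in np.arange(-6,6.1,1):
        for cy in np.arange(-6,6.1,1):
            x_,y_=X-cx,Y-cy; rr=np.hypot(x_,y_); an=np.arctan2(y_,x_)
            top=rr<r-1.5
            for th in np.arange(-1,2.2,.08):
                d=x_*np.cos(th)+y_*np.sin(th); n=-x_*np.sin(th)+y_*np.cos(th)
                m=top&(d>1)&(abs(n)<2); b=top&(abs(n)>4)
                out.append((P1[m].mean()-P1[b].mean(),cx,cy,th))
    out=np.array(out); t=out[out[:,0]>np.sort(out[:,0])[-25]]
    a=np.average(t,axis=0); return np.round([x+a[1],y+a[2],a[3],a[0],t[:,3].std()],2)
E
python3 - <<'E'
from m import *
np.set_printoptions(precision=2,suppress=True)
T=ctrl.capture("top");S=ctrl.capture("side")
for th in(0.6,.3,0): print(th,proj(S,[516,-347+110*np.sin(th),75+110*np.cos(th)]),proj(T,[516,-347+110*np.sin(th),75+110*np.cos(th)]))
b=S["pixels"][95:175,280:360].max(2); 
for nm,p in(("T",T),("S",S)): print(nm,[(d["centre"],d["p"],proj(p,d["centre"])) for d in ctrl.find_in(p,"shift_knob")])
for n,c in dict(L=(477,360.6,35,15),R=(496,253,35,17),c1=(445,69.4,0,19),c2=(434,-58,0,16)).items(): print(n,fit(T,*c),fit(S,*c))
print(state()[0]["position"])
E
```

```text
0.6 [314.62 126.75] [397.86 222.3 ]
0.3 [317.72 115.97] [413.02 221.95]
0 [320.72 108.05] [428.12 221.67]
T []
S []
L [478.5  365.85   0.55 126.46   0.1 ] [477.42 365.6    0.38 114.2    0.11]
R [497.04 257.54   1.21 126.81   0.11] [495.92 257.04   1.12 101.5    0.11]
c1 [447.42  70.57   0.29 128.02   0.08] [447.04  70.44   0.14  86.2    0.08]
c2 [435.25 -58.5    0.33 123.15   0.11] [434.67 -60.12   0.28  83.77   0.1 ]
[ 496.94 -138.35  264.21]
```

The knob at about (320,109) in the side view matches neutral (predicted (320.7,108)). Next is loose case c2 at (434.5,-58.5), label yaw about 0.35.

jog_arm:
  twist:
    - [0,0,-0.1]
    - [0,0,-0.2]
    - [0,0,-0.3]
    - [0,0,-0.4]
    - [0,0,-0.44]
  delta_pos:
    - [-20,-30,30]
    - [-40,-60,60]
    - [-62,-81,90]
    - [-62,-81,120]
    - [-62,-81,135]
  claw: [0.75,0.75,0.75,0.75,0.75]

```text
time: 6.43
position: [431.3, -55.2, 125.7]
eef_rot: [-0.001, 0.976, 0.22, -0.003]
contact_force: [-0.6, -0.3, 0.3]
gripper_width: 0.746
gripper_force: 0.0
```

Run:
```python
from h import *
print(state()[0]["position"],goal(434.5,-58.5,78,.44))
```

```text
[431.31821364 -55.16765398 125.72632513] (array([ 1.7,  4.5, 47.7]), array([-0.003,  0.005,  0.003]))
```

jog_arm:
  twist:
    - [0,0,0]
    - [0,0,0]
    - [0,0,0]
    - [0,0,0]
    - [0,0,0]
  delta_pos:
    - [0,0,0]
    - [0,0,25]
    - [0,0,51]
    - [0,0,51]
    - [0,0,51]
  claw: [0.75,0.75,0.75,0.75,0.75]

```text
time: 6.85
position: [435.4, -56.5, 78.4]
eef_rot: [0.0, 0.976, 0.216, -0.001]
contact_force: [0.5, -0.9, 0.3]
gripper_width: 0.753
gripper_force: 0.0
```

Run:
```python
from h import *
o=state()[0];print(o["position"],o["contact_force"],goal(434.5,-58.5,79,.44))
```

```text
[435.37606097 -56.45197572  78.43320899] [ 0.51951477 -0.85292314  0.26121663] (array([-1.7,  1.5, -0.6]), array([-0.   ,  0.001, -0.005]))
```

jog_arm:
  twist:
    - [0,0,0]
    - [0,0,0]
    - [0,0,0]
    - [0,0,0]
    - [0,0,0]
  delta_pos:
    - [0,0,0]
    - [0,0,0]
    - [0,0,0]
    - [0,0,0]
    - [0,0,0]
  claw: [0.5,0.2,0.2,0.2,0.2]

```text
time: 7.27
position: [436.7, -55.8, 79.8]
eef_rot: [0.001, 0.976, 0.217, 0.002]
contact_force: [0.3, -2.0, 7.9]
gripper_width: 0.353
gripper_force: 58.6
```

jog_arm:
  twist:
    - [0,0,0]
    - [0,0,0]
    - [0,0,0]
    - [0,0,0]
    - [0,0,0]
  delta_pos:
    - [0,0,0]
    - [0,0,-10]
    - [0,0,-20]
    - [0,0,-40]
    - [0,0,-60]
  claw: [0.2,0.2,0.2,0.2,0.2]

```text
time: 7.68
position: [434.2, -55.0, 139.4]
eef_rot: [-0.0, 0.976, 0.217, -0.001]
contact_force: [0.5, 0.1, -1.7]
gripper_width: 0.356
gripper_force: 59.6
```

Run:
```python
from h import *
o=state()[0];print(o["position"],o["contact_force"],o["gripper_width"]*85,goal(607.6,-120.4,138,0))
```

```text
[434.22673131 -55.03303752 139.37281333] [ 0.48419357  0.11741104 -1.74049337] 30.277105563295226 (array([129.3, 132.7,   1.1]), array([-0.001,  0.001,  0.438]))
```

jog_arm:
  twist:
    - [0,0,0]
    - [0,0,0]
    - [0,0,0]
    - [0,0,0]
    - [0,0,0]
  delta_pos:
    - [10,10,0]
    - [25,25,0]
    - [40,40,0]
    - [55,55,0]
    - [65,65,0]
  claw: [0.2,0.2,0.2,0.2,0.2]

```text
time: 8.1
position: [523.2, -87.2, 139.6]
eef_rot: [0.0, 0.976, 0.217, 0.001]
contact_force: [-0.3, -0.5, -2.2]
gripper_width: 0.356
gripper_force: 59.7
```

jog_arm:
  twist:
    - [0,0,0.1]
    - [0,0,0.2]
    - [0,0,0.3]
    - [0,0,0.4]
    - [0,0,0.44]
  delta_pos:
    - [15,15,0]
    - [30,30,0]
    - [45,45,0]
    - [58,58,0]
    - [64,66,0]
  claw: [0.2,0.2,0.2,0.2,0.2]

```text
time: 8.52
position: [609.3, -119.4, 139.4]
eef_rot: [-0.0, 1.0, -0.004, 0.001]
contact_force: [0.0, 0.0, -2.1]
gripper_width: 0.354
gripper_force: 59.7
```

jog_arm:
  twist:
    - [0,0,0]
    - [0,0,0]
    - [0,0,0]
    - [0,0,0]
    - [0,0,0]
  delta_pos:
    - [0,0,0]
    - [0,0,0]
    - [0,0,15]
    - [0,0,35]
    - [0,0,45]
  claw: [0.2,0.2,0.2,0.2,0.2]

```text
time: 8.93
position: [605.2, -118.5, 91.9]
eef_rot: [-0.0, 1.0, -0.0, -0.001]
contact_force: [-0.7, -0.3, -2.4]
gripper_width: 0.354
gripper_force: 59.7
```

Run:
```python
from h import *
o=state()[0];print(o["position"],o["contact_force"],o["gripper_width"]*85,goal(607.6,-120.4,78,0))
```

```text
[ 605.23834676 -118.48705437   91.91258192] [-0.71786857 -0.27970352 -2.41242041] 30.12179565840992 (array([ 2.4,  1.9, 13.9]), array([-0.001,  0.003, -0.   ]))
```

jog_arm:
  twist:
    - [0,0,0]
    - [0,0,0]
    - [0,0,0]
    - [0,0,0]
    - [0,0,0]
  delta_pos:
    - [2,2,6]
    - [2,2,12]
    - [2,2,14]
    - [2,2,14]
    - [2,2,14]
  claw: [0.2,0.2,0.2,0.2,0.2]

```text
time: 9.35
position: [609.8, -121.4, 80.0]
eef_rot: [0.0, 1.0, -0.001, 0.001]
contact_force: [-0.8, -0.4, 0.6]
gripper_width: 0.356
gripper_force: 59.8
```

jog_arm:
  twist:
    - [0,0,0]
    - [0,0,0]
    - [0,0,0]
    - [0,0,0]
    - [0,0,0]
  delta_pos:
    - [0,0,0]
    - [0,0,0]
    - [0,0,0]
    - [0,0,0]
    - [0,0,-5]
  claw: [0.4,0.6,0.75,0.75,0.75]

```text
time: 9.77
position: [608.9, -121.0, 83.6]
eef_rot: [-0.0, 1.0, -0.001, -0.001]
contact_force: [-0.2, 0.2, -0.2]
gripper_width: 0.752
gripper_force: 0.0
```

jog_arm:
  twist:
    - [0,0,0]
    - [0,0,0]
    - [0,0,0]
    - [0,0,0]
    - [0,0,0]
  delta_pos:
    - [0,0,-20]
    - [0,0,-45]
    - [0,0,-75]
    - [0,0,-75]
    - [-40,-30,-75]
  claw: [0.75,0.75,0.75,0.75,0.75]

```text
time: 10.18
position: [582.3, -100.9, 162.3]
eef_rot: [0.002, 1.0, -0.004, 0.005]
contact_force: [0.8, 0.6, -0.4]
gripper_width: 0.752
gripper_force: 0.0
```

Run:
```python
from m import *
T=ctrl.capture("top");S=ctrl.capture("side")
print(fit(S,609,-120,0,16)); print("c1",fit(T,445,69.4,0,19),fit(S,445,69.4,0,19)); print(state()[0]["position"])
x=np.hstack([patch(S,608,-120,88,60),patch(S,608,-120,56,60),patch(T,608,-120,88,60)]); cv2.imwrite("pics/p1.png",x[:,:,::-1])
```

```text
[ 6.0688e+02 -1.2404e+02 -2.8000e-01  6.4580e+01  1.0000e-01]
c1 [4.4733e+02 7.0400e+01 3.1000e-01 1.2950e+02 8.0000e-02] [4.4733e+02 7.0610e+01 1.3000e-01 8.8950e+01 8.0000e-02]
[570.90158178 -92.63383813 158.27411303]
```

View pics/p1.png

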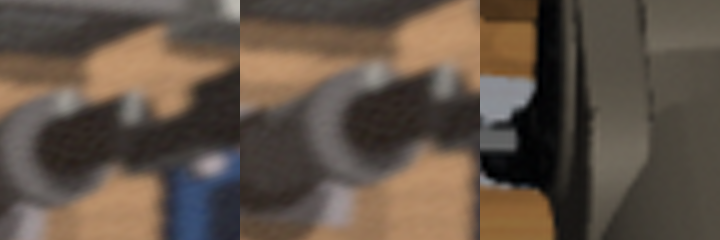

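c2 stands upright on the strip, with its cap at about (135,100) in the left patch. Next is loose case c1 at (446,70), label yaw about 0.28.

jog_arm:
  twist:
    - [0,0,0]
    - [0,0,0]
    - [0,0,0]
    - [0,0,0]
    - [0,0,0]
  delta_pos:
    - [-15,-20,0]
    - [-30,-45,0]
    - [-50,-70,0]
    - [-65,-90,5]
    - [-70,-100,10]
  claw: [0.75,0.75,0.75,0.75,0.75]

```text
time: 10.7
position: [504.3, 6.9, 149.5]
eef_rot: [-0.0, 1.0, 0.001, -0.0]
contact_force: [0.2, -0.4, -0.8]
gripper_width: 0.754
gripper_force: 0.0
```

jog_arm:
  twist:
    - [0,0,-0.1]
    - [0,0,-0.2]
    - [0,0,-0.3]
    - [0,0,-0.37]
    - [0,0,-0.37]
  delta_pos:
    - [-20,-25,5]
    - [-40,-50,10]
    - [-52,-61,15]
    - [-52,-61,15]
    - [-52,-61,15]
  claw: [0.75,0.75,0.75,0.75,0.75]

```text
time: 11.12
position: [454.2, 65.7, 134.1]
eef_rot: [-0.0, 0.983, 0.185, -0.0]
contact_force: [0.4, -0.6, -0.1]
gripper_width: 0.748
gripper_force: 0.0
```

Run:
```python
from m import *
S=ctrl.capture("side");T=ctrl.capture("top")
print("c2",fit(T,608,-120,0,16)); print("c1",fit(S,447,70,0,19)); 
o=state()[0];print(o["position"],o["contact_force"],goal(446.5,70,80,.37))
```

```text
c2 [ 6.0800e+02 -1.2342e+02 -8.0000e-02  1.2352e+02  1.0000e-01]
c1 [ 4.5275e+02  7.3000e+01 -0.0000e+00  6.4270e+01  1.4000e-01]
[455.3639752   64.63502925 134.40633896] [ 0.45833598 -0.04868151 -0.44667683] (array([-6.4, -8.2, 54.4]), array([ 0.   , -0.001, -0.006]))
```

c2 reads yaw -0.08 against the reader's -0.087, so it is good.

jog_arm:
  twist:
    - [0,0,0]
    - [0,0,0]
    - [0,0,0]
    - [0,0,0]
    - [0,0,0]
  delta_pos:
    - [-6,-8,0]
    - [-6,-8,0]
    - [-6,-8,25]
    - [-6,-8,54]
    - [-6,-8,54]
  claw: [0.75,0.75,0.75,0.75,0.75]

```text
time: 11.63
position: [443.4, 69.6, 76.9]
eef_rot: [0.0, 0.983, 0.182, -0.003]
contact_force: [-1.0, -0.7, 0.2]
gripper_width: 0.752
gripper_force: 0.0
```

jog_arm:
  twist:
    - [0,0,0]
    - [0,0,0]
    - [0,0,0]
    - [0,0,0]
    - [0,0,0]
  delta_pos:
    - [0,0,0]
    - [0,0,0]
    - [0,0,0]
    - [0,0,0]
    - [0,0,0]
  claw: [0.75,0.5,0.2,0.2,0.2]

```text
time: 12.05
position: [447.1, 70.6, 81.8]
eef_rot: [0.0, 0.983, 0.183, 0.001]
contact_force: [-1.1, -0.3, 4.6]
gripper_width: 0.424
gripper_force: 59.4
```

jog_arm:
  twist:
    - [0,0,0]
    - [0,0,0]
    - [0,0,0]
    - [0,0,0]
    - [0,0,0]
  delta_pos:
    - [0,0,0]
    - [0,0,-10]
    - [0,0,-25]
    - [0,0,-40]
    - [0,0,-60]
  claw: [0.2,0.2,0.2,0.2,0.2]

```text
time: 12.47
position: [445.4, 70.2, 141.4]
eef_rot: [-0.0, 0.983, 0.183, -0.0]
contact_force: [0.4, -0.4, -2.6]
gripper_width: 0.427
gripper_force: 60.5
```

Run:
```python
from h import *
o=state()[0];print(o["position"],o["contact_force"],o["gripper_width"]*85,goal(615.5,-30.7,140,0))
```

```text
[445.3638093   70.24345916 141.35190663] [ 0.36352922 -0.36473821 -2.56628668] 36.33550820565491 (array([122.5, 155.4,   1.2]), array([-0.   ,  0.001,  0.368]))
```

jog_arm:
  twist:
    - [0,0,0]
    - [0,0,0]
    - [0,0,0]
    - [0,0,0]
    - [0,0,0]
  delta_pos:
    - [10,10,0]
    - [25,30,0]
    - [40,50,0]
    - [55,70,0]
    - [65,80,0]
  claw: [0.2,0.2,0.2,0.2,0.2]

```text
time: 12.88
position: [537.6, 16.8, 141.8]
eef_rot: [0.001, 0.983, 0.182, 0.001]
contact_force: [1.0, -0.1, -2.3]
gripper_width: 0.427
gripper_force: 60.5
```

jog_arm:
  twist:
    - [0,0,0.1]
    - [0,0,0.2]
    - [0,0,0.3]
    - [0,0,0.37]
    - [0,0,0.37]
  delta_pos:
    - [15,20,0]
    - [30,45,0]
    - [45,65,0]
    - [57,75,0]
    - [57,75,0]
  claw: [0.2,0.2,0.2,0.2,0.2]

```text
time: 13.3
position: [618.6, -32.6, 141.7]
eef_rot: [0.0, 1.0, -0.004, 0.002]
contact_force: [0.8, -0.3, -2.6]
gripper_width: 0.424
gripper_force: 60.6
```

jog_arm:
  twist:
    - [0,0,0]
    - [0,0,0]
    - [0,0,0]
    - [0,0,0]
    - [0,0,0]
  delta_pos:
    - [0,0,0]
    - [0,0,10]
    - [0,0,25]
    - [0,0,40]
    - [0,0,45]
  claw: [0.2,0.2,0.2,0.2,0.2]

```text
time: 13.72
position: [613.0, -29.6, 92.9]
eef_rot: [-0.0, 1.0, -0.0, -0.002]
contact_force: [-1.0, -0.1, -4.1]
gripper_width: 0.421
gripper_force: 60.6
```

Run:
```python
from h import *
ctrl.capture("side");o=state()[0];print(o["position"],o["contact_force"],o["gripper_width"]*85,goal(615.5,-30.7,80,0))
```

```text
[612.9599101  -29.6930352   92.73459655] [-0.28471628  0.56834479 -3.60881405] 35.99009177559376 (array([ 2.6,  1. , 12.7]), array([-0.   ,  0.005, -0.   ]))
```

jog_arm:
  twist:
    - [0,0,0]
    - [0,0,0]
    - [0,0,0]
    - [0,0,0]
    - [0,0,0]
  delta_pos:
    - [2,1,6]
    - [2,1,12]
    - [2,1,14]
    - [2,1,14]
    - [2,1,14]
  claw: [0.2,0.2,0.2,0.2,0.2]

```text
time: 14.18
position: [618.0, -31.4, 82.0]
eef_rot: [0.0, 1.0, -0.001, 0.001]
contact_force: [-1.8, 0.0, 2.7]
gripper_width: 0.424
gripper_force: 60.8
```

jog_arm:
  twist:
    - [0,0,0]
    - [0,0,0]
    - [0,0,0]
    - [0,0,0]
    - [0,0,0]
  delta_pos:
    - [0,0,0]
    - [0,0,0]
    - [0,0,0]
    - [0,0,0]
    - [0,0,-5]
  claw: [0.5,0.6,0.75,0.75,0.75]

```text
time: 14.6
position: [617.0, -31.4, 85.5]
eef_rot: [0.0, 1.0, -0.001, -0.001]
contact_force: [-0.1, -0.4, 0.3]
gripper_width: 0.752
gripper_force: 0.0
```

jog_arm:
  twist:
    - [0,0,0]
    - [0,0,0]
    - [0,0,0]
    - [0,0,0]
    - [0,0,0]
  delta_pos:
    - [0,0,-20]
    - [0,0,-50]
    - [0,0,-90]
    - [-20,-30,-110]
    - [-40,-60,-110]
  claw: [0.75,0.75,0.75,0.75,0.75]

```text
time: 15.02
position: [581.3, 27.6, 202.0]
eef_rot: [-0.0, 1.0, -0.004, 0.005]
contact_force: [0.6, 0.6, -1.3]
gripper_width: 0.749
gripper_force: 0.0
```

jog_arm:
  twist:
    - [0,0,-0.12]
    - [0,0,-0.24]
    - [0,0,-0.36]
    - [0,0,-0.48]
    - [0,0,-0.6]
  delta_pos:
    - [-15,-30,0]
    - [-30,-60,0]
    - [-45,-90,0]
    - [-60,-120,0]
    - [-60,-130,0]
  claw: [0.65,0.65,0.65,0.65,0.65]

```text
time: 15.43
position: [514.7, 164.4, 197.0]
eef_rot: [-0.001, 0.954, 0.301, 0.0]
contact_force: [-0.8, 0.5, -0.6]
gripper_width: 0.653
gripper_force: 0.0
```

Run:
```python
from m import *
S=ctrl.capture("side");T=ctrl.capture("top")
print("c1",fit(T,615,-31,0,19),fit(S,615,-31,0,19)); print("R",fit(T,496,257,35,17),fit(S,496,257,35,17));print("L",fit(T,477,365,35,15),fit(S,477,365,35,15)); 
o=state()[0];print(o["position"],o["joints"],goal(496,257,170,1.25))
save(T,"t5.png",(80,150,360,300),2.5)
```

```text
c1 [ 6.1783e+02 -3.1290e+01 -1.0000e-01  1.3062e+02  9.0000e-02] [ 6.2042e+02 -2.5500e+01  7.9000e-01  2.9730e+01  1.2000e-01]
R [4.9896e+02 2.5171e+02 2.0000e+00 3.0500e+00 9.0000e-02] [4.9583e+02 2.5712e+02 1.1100e+00 1.1364e+02 1.1000e-01]
L [4.7742e+02 3.6692e+02 3.2000e-01 3.1920e+01 8.0000e-02] [4.7733e+02 3.6575e+02 3.7000e-01 1.2553e+02 1.0000e-01]
[517.29942489 161.8806219  196.90907208] [-0.12347946  0.34342331 -0.35929618  1.90943799  0.14893285  0.91305097
 -1.52096808] (array([ 36.5, -90.3,  27. ]), array([-0.   , -0.002, -0.645]))
```

View pics/t5.png

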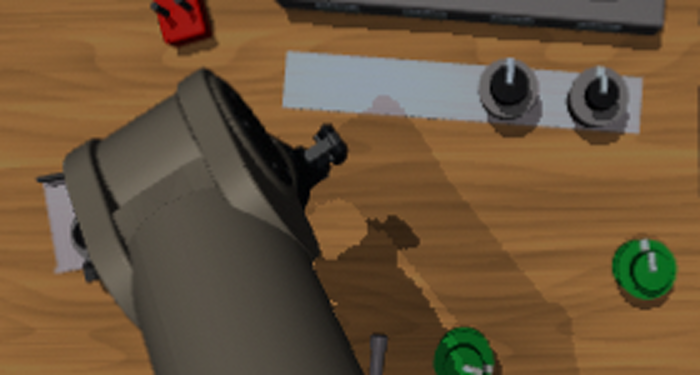

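c1 is placed at yaw -0.10, px (509,88) in the crop; c2 is at (600,95). Now the right hanging case at (496,257), label yaw about 1.2, so grasp at yaw 1.29.

jog_arm:
  twist:
    - [0,0,-0.12]
    - [0,0,-0.24]
    - [0,0,-0.36]
    - [0,0,-0.48]
    - [0,0,-0.6]
  delta_pos:
    - [10,-20,0]
    - [20,-45,0]
    - [30,-70,10]
    - [36,-90,20]
    - [36,-90,27]
  claw: [0.65,0.65,0.65,0.65,0.65]

```text
time: 15.95
position: [496.0, 257.2, 169.1]
eef_rot: [-0.001, 0.824, 0.566, 0.001]
contact_force: [-0.4, 0.2, 0.4]
gripper_width: 0.649
gripper_force: 0.0
```

jog_arm:
  twist:
    - [0,0,-0.08]
    - [0,0,-0.08]
    - [0,0,-0.08]
    - [0,0,-0.08]
    - [0,0,-0.08]
  delta_pos:
    - [0,0,0]
    - [0,0,0]
    - [0,0,0]
    - [0,0,0]
    - [0,0,0]
  claw: [0.65,0.65,0.65,0.65,0.65]

```text
time: 16.37
position: [497.7, 252.8, 169.5]
eef_rot: [0.0, 0.804, 0.595, 0.0]
contact_force: [-0.1, -0.2, -0.7]
gripper_width: 0.651
gripper_force: 0.0
```

Run:
```python
from m import *
o=state()[0];print(o["position"],o["joints"],goal(496,257,115,1.29))
```

```text
[497.73616855 252.84165723 169.53424653] [-0.17661973  0.42702458 -0.51120534  1.88713564  0.26382928  0.89337952
 -1.11325506] (array([ 3.5, -2.9, 54.5]), array([ 0.001, -0.   , -0.016]))
```

jog_arm:
  twist:
    - [0,0,0]
    - [0,0,0]
    - [0,0,0]
    - [0,0,0]
    - [0,0,0]
  delta_pos:
    - [3,-3,0]
    - [3,-3,15]
    - [3,-3,35]
    - [3,-3,54]
    - [3,-3,54]
  claw: [0.65,0.65,0.65,0.65,0.65]

```text
time: 16.78
position: [493.2, 256.1, 112.2]
eef_rot: [-0.0, 0.803, 0.596, -0.003]
contact_force: [-0.5, 0.1, -0.3]
gripper_width: 0.651
gripper_force: 0.0
```

jog_arm:
  twist:
    - [0,0,0]
    - [0,0,0]
    - [0,0,0]
    - [0,0,0]
    - [0,0,0]
  delta_pos:
    - [0,0,0]
    - [0,0,0]
    - [0,0,0]
    - [0,0,0]
    - [0,0,0]
  claw: [0.65,0.5,0.2,0.2,0.2]

```text
time: 17.2
position: [496.2, 258.0, 116.9]
eef_rot: [0.0, 0.803, 0.596, 0.002]
contact_force: [-0.6, -0.1, 7.4]
gripper_width: 0.378
gripper_force: 59.5
```

jog_arm:
  twist:
    - [0,0,0]
    - [0,0,0]
    - [0,0,0]
    - [0,0,0]
    - [0,0,0]
  delta_pos:
    - [0,0,-4]
    - [0,0,-8]
    - [0,0,-14]
    - [0,0,-20]
    - [0,0,-20]
  claw: [0.2,0.2,0.2,0.2,0.2]

```text
time: 17.62
position: [495.7, 257.7, 136.6]
eef_rot: [0.0, 0.803, 0.596, 0.001]
contact_force: [0.1, 0.3, -1.3]
gripper_width: 0.379
gripper_force: 59.7
```

Run:
```python
from m import *
ctrl.capture("side")
o=state()[0];print(o["position"],o["contact_force"],o["gripper_width"]*85,goal(496-108,257-18,135,1.29))
```

```text
[495.54106795 257.49821347 136.05298942] [ 0.46372411  0.2404603  -2.65804349] 32.13594142959379 (array([-48.8, -97.6,   0.9]), array([ 0.001, -0.001, -0.012]))
```

jog_arm:
  twist:
    - [0,0,0]
    - [0,0,0]
    - [0,0,0]
    - [0,0,0]
    - [0,0,0]
  delta_pos:
    - [-7,-14,0]
    - [-18,-35,0]
    - [-29,-58,0]
    - [-40,-80,0]
    - [-49,-98,0]
  claw: [0.2,0.2,0.2,0.2,0.2]

```text
time: 18.08
position: [385.1, 238.0, 134.9]
eef_rot: [0.0, 0.803, 0.596, -0.001]
contact_force: [0.6, -0.4, -3.1]
gripper_width: 0.375
gripper_force: 59.8
```

jog_arm:
  twist:
    - [0,0,0]
    - [0,0,0.12]
    - [0,0,0.24]
    - [0,0,0.36]
    - [0,0,0.48]
  delta_pos:
    - [0,0,0]
    - [0,0,-10]
    - [0,0,-25]
    - [0,0,-40]
    - [0,0,-55]
  claw: [0.2,0.2,0.2,0.2,0.2]

```text
time: 18.5
position: [387.3, 238.6, 190.8]
eef_rot: [-0.0, 0.923, 0.386, -0.0]
contact_force: [0.1, -0.4, -2.6]
gripper_width: 0.38
gripper_force: 60.0
```

jog_arm:
  twist:
    - [0,0,0.12]
    - [0,0,0.24]
    - [0,0,0.36]
    - [0,0,0.48]
    - [0,0,0.6]
  delta_pos:
    - [0,0,0]
    - [0,0,0]
    - [0,0,0]
    - [0,0,0]
    - [0,0,0]
  claw: [0.2,0.2,0.2,0.2,0.2]

```text
time: 18.92
position: [387.4, 238.7, 190.2]
eef_rot: [-0.0, 0.995, 0.096, 0.0]
contact_force: [-0.0, 0.2, -2.2]
gripper_width: 0.379
gripper_force: 60.0
```

Run:
```python
from m import *
ctrl.capture("side")
o=state()[0];print(o["position"],o["contact_force"],o["gripper_width"]*85,goal(623.3,58.9,190,0),o["joints"])
```

```text
[387.4027407  238.70991246 190.21360389] [ 0.02180711 -0.07991138 -2.80415205] 32.4664298523209 (array([1.988e+02, 2.201e+02, 2.000e-01]), array([-0.   , -0.   ,  0.185])) [-0.34278235  0.21723836 -0.38892981  2.10213896  0.10997631  0.84083288
 -2.18285764]
```

jog_arm:
  twist:
    - [0,0,0]
    - [0,0,0]
    - [0,0,0]
    - [0,0,0]
    - [0,0,0]
  delta_pos:
    - [10,15,0]
    - [30,40,0]
    - [55,70,0]
    - [80,100,0]
    - [100,125,0]
  claw: [0.2,0.2,0.2,0.2,0.2]

```text
time: 19.38
position: [512.1, 133.6, 190.3]
eef_rot: [0.0, 0.995, 0.1, 0.001]
contact_force: [0.8, 1.1, -2.7]
gripper_width: 0.382
gripper_force: 60.0
```

jog_arm:
  twist:
    - [0,0,0.06]
    - [0,0,0.12]
    - [0,0,0.185]
    - [0,0,0.185]
    - [0,0,0.185]
  delta_pos:
    - [25,25,0]
    - [50,50,0]
    - [75,75,0]
    - [95,92,0]
    - [99,95,0]
  claw: [0.2,0.2,0.2,0.2,0.2]

```text
time: 19.8
position: [629.5, 57.3, 189.8]
eef_rot: [0.001, 1.0, 0.005, 0.001]
contact_force: [0.2, -0.4, -3.0]
gripper_width: 0.38
gripper_force: 60.0
```

jog_arm:
  twist:
    - [0,0,0]
    - [0,0,0]
    - [0,0,0]
    - [0,0,0]
    - [0,0,0]
  delta_pos:
    - [0,0,0]
    - [0,0,15]
    - [0,0,40]
    - [0,0,70]
    - [0,0,90]
  claw: [0.2,0.2,0.2,0.2,0.2]

```text
time: 20.22
position: [623.2, 63.5, 98.0]
eef_rot: [-0.0, 1.0, 0.008, -0.001]
contact_force: [-0.3, -0.2, -3.1]
gripper_width: 0.377
gripper_force: 60.0
```

jog_arm:
  twist:
    - [0,0,0]
    - [0,0,0]
    - [0,0,0]
    - [0,0,0]
    - [0,0,0]
  delta_pos:
    - [0,0,0]
    - [0,0,0]
    - [0,0,0]
    - [0,0,0]
    - [0,0,0]
  claw: [0.2,0.2,0.2,0.2,0.2]

```text
time: 20.63
position: [626.5, 62.4, 102.0]
eef_rot: [-0.0, 1.0, 0.007, 0.001]
contact_force: [-0.6, 0.1, -2.4]
gripper_width: 0.376
gripper_force: 60.0
```

Run:
```python
from m import *
o=state()[0];print(o["position"],o["contact_force"],o["gripper_width"]*85,goal(623.3,58.9,81,0),o["joints"])
```

```text
[626.51318107  62.43934791 102.03951191] [-0.57000949  0.11469792 -2.3889866 ] 31.935479250500244 (array([-3.3,  3.5, 21. ]), array([-0.001, -0.003,  0.013])) [-0.06137151  0.57456068 -0.18588187  1.7773899   0.14065786  0.79948637
 -1.87367869]
```

jog_arm:
  twist:
    - [0,0,0.01]
    - [0,0,0.01]
    - [0,0,0.01]
    - [0,0,0.01]
    - [0,0,0.01]
  delta_pos:
    - [-3,3,6]
    - [-3,3,13]
    - [-3,3,18]
    - [-3,3,20]
    - [-3,3,20]
  claw: [0.2,0.2,0.2,0.2,0.2]

```text
time: 21.05
position: [622.6, 58.5, 82.0]
eef_rot: [0.0, 1.0, 0.001, -0.0]
contact_force: [-7.4, -2.5, 17.4]
gripper_width: 0.377
gripper_force: 62.4
```

jog_arm:
  twist:
    - [0,0,0]
    - [0,0,0]
    - [0,0,0]
    - [0,0,0]
    - [0,0,0]
  delta_pos:
    - [0,0,0]
    - [0,0,0]
    - [0,0,0]
    - [0,0,0]
    - [0,0,0]
  claw: [0.2,0.2,0.2,0.2,0.2]

```text
time: 21.47
position: [622.5, 58.5, 82.0]
eef_rot: [0.0, 1.0, 0.001, 0.0]
contact_force: [-7.1, -1.9, 17.4]
gripper_width: 0.378
gripper_force: 62.4
```

Run:
```python
from m import *
o=state()[0];print(o["position"],o["contact_force"],goal(623.3,58.9,81,0))
```

```text
[622.54895146  58.51553617  82.0336075 ] [-7.0626086  -1.88263629 17.42567508] (array([ 0.8, -0.4,  1. ]), array([ 0.001, -0.   ,  0.002]))
```

jog_arm:
  twist:
    - [0,0,0]
    - [0,0,0]
    - [0,0,0]
    - [0,0,0]
    - [0,0,0]
  delta_pos:
    - [0,0,-1]
    - [0,0,-1]
    - [0,0,-1]
    - [0,0,-1]
    - [0,0,-5]
  claw: [0.2,0.5,0.65,0.65,0.65]

```text
time: 21.88
position: [622.0, 59.0, 84.3]
eef_rot: [0.0, 1.0, 0.001, -0.001]
contact_force: [-0.7, 0.7, -0.3]
gripper_width: 0.655
gripper_force: 0.0
```

jog_arm:
  twist:
    - [0,0,0]
    - [0,0,0]
    - [0,0,0]
    - [0,0,0]
    - [0,0,0]
  delta_pos:
    - [0,0,-20]
    - [0,0,-50]
    - [0,0,-90]
    - [-20,-30,-115]
    - [-40,-60,-115]
  claw: [0.65,0.65,0.65,0.65,0.65]

```text
time: 22.3
position: [586.5, 117.6, 206.1]
eef_rot: [-0.001, 1.0, -0.002, 0.005]
contact_force: [-0.4, 2.3, -0.4]
gripper_width: 0.652
gripper_force: 0.0
```

jog_arm:
  twist:
    - [0,0,-0.12]
    - [0,0,-0.24]
    - [0,0,-0.36]
    - [0,0,-0.48]
    - [0,0,-0.6]
  delta_pos:
    - [-20,-30,0]
    - [-40,-60,0]
    - [-60,-90,0]
    - [-80,-120,0]
    - [-85,-145,0]
  claw: [0.65,0.65,0.65,0.65,0.65]

```text
time: 22.72
position: [493.5, 266.3, 200.6]
eef_rot: [-0.0, 0.954, 0.301, -0.0]
contact_force: [0.2, 0.5, 0.3]
gripper_width: 0.65
gripper_force: 0.0
```

Run:
```python
from m import *
S=ctrl.capture("side");T=ctrl.capture("top")
print("R",fit(T,623,59,0,17));print("c1",fit(T,617,-31,0,19));print("c2",fit(T,608,-121,0,16));print("L",fit(S,477,365,35,15)); 
o=state()[0];print(o["position"],o["joints"],goal(477,365,175,.6))
```

```text
R [ 6.2275e+02  5.8420e+01 -3.0000e-02  1.3859e+02  9.0000e-02]
c1 [ 6.1783e+02 -3.1290e+01 -1.0000e-01  1.3236e+02  9.0000e-02]
c2 [ 6.0800e+02 -1.2342e+02 -8.0000e-02  1.2982e+02  1.0000e-01]
L [4.7733e+02 3.6575e+02 3.7000e-01 1.2900e+02 1.0000e-01]
[494.55589538 269.4114086  200.9242934 ] [-0.28006135  0.3780579  -0.40991468  1.85518882  0.17935568  0.94250195
 -1.72624896] (array([ 40.7, -88.2,  26.3]), array([-0.003, -0.002,  0.014]))
```

R is placed at yaw -0.03, and all three read good. Now the left hanging case.

jog_arm:
  twist:
    - [0,0,0]
    - [0,0,0]
    - [0,0,0]
    - [0,0,0]
    - [0,0,0]
  delta_pos:
    - [15,-25,0]
    - [30,-55,5]
    - [41,-80,15]
    - [41,-88,26]
    - [41,-88,26]
  claw: [0.65,0.65,0.65,0.65,0.65]

```text
time: 23.23
position: [478.6, 360.8, 172.1]
eef_rot: [-0.0, 0.954, 0.298, -0.002]
contact_force: [-0.7, -0.8, 0.4]
gripper_width: 0.651
gripper_force: 0.0
```

jog_arm:
  twist:
    - [0,0,0]
    - [0,0,0]
    - [0,0,0]
    - [0,0,0]
    - [0,0,0]
  delta_pos:
    - [0,0,0]
    - [0,0,0]
    - [0,0,0]
    - [0,0,0]
    - [0,0,0]
  claw: [0.65,0.65,0.65,0.65,0.65]

```text
time: 23.65
position: [481.7, 358.5, 174.8]
eef_rot: [0.0, 0.955, 0.296, 0.0]
contact_force: [-0.4, -0.0, -0.3]
gripper_width: 0.651
gripper_force: 0.0
```

Run:
```python
from m import *
o=state()[0];print(o["position"],o["joints"],goal(477,365,115,.6))
```

```text
[481.67300385 358.4657209  174.75136331] [-0.43248986  0.4674589  -0.40858991  1.78894212  0.22594952  0.93050079
 -1.9075347 ] (array([-0.2, -8.1, 59.7]), array([ 0.   , -0.001,  0.001]))
```

jog_arm:
  twist:
    - [0,0,0]
    - [0,0,0]
    - [0,0,0]
    - [0,0,0]
    - [0,0,0]
  delta_pos:
    - [0,-8,0]
    - [0,-8,15]
    - [0,-8,40]
    - [0,-8,59]
    - [0,-8,59]
  claw: [0.65,0.65,0.65,0.65,0.65]

```text
time: 24.07
position: [474.1, 364.6, 111.7]
eef_rot: [0.001, 0.955, 0.297, -0.003]
contact_force: [-0.4, -1.6, -0.7]
gripper_width: 0.65
gripper_force: 0.0
```

jog_arm:
  twist:
    - [0,0,0]
    - [0,0,0]
    - [0,0,0]
    - [0,0,0]
    - [0,0,0]
  delta_pos:
    - [0,0,0]
    - [0,0,0]
    - [0,0,0]
    - [0,0,0]
    - [0,0,0]
  claw: [0.65,0.5,0.2,0.2,0.2]

```text
time: 24.48
position: [477.2, 366.8, 117.1]
eef_rot: [-0.0, 0.955, 0.297, 0.001]
contact_force: [-0.5, -1.0, 6.5]
gripper_width: 0.33
gripper_force: 59.3
```

jog_arm:
  twist:
    - [0,0,0]
    - [0,0,0]
    - [0,0,0]
    - [0,0,0]
    - [0,0,0]
  delta_pos:
    - [0,0,-4]
    - [0,0,-8]
    - [0,0,-14]
    - [0,0,-20]
    - [0,0,-20]
  claw: [0.2,0.2,0.2,0.2,0.2]

```text
time: 24.9
position: [476.9, 366.6, 136.7]
eef_rot: [-0.0, 0.955, 0.297, 0.001]
contact_force: [0.5, 0.2, -0.6]
gripper_width: 0.332
gripper_force: 59.2
```

Run:
```python
from m import *
ctrl.capture("side")
o=state()[0];print(o["position"],o["contact_force"],o["gripper_width"]*85,goal(477-108,365-18,135,.6))
```

```text
[476.71927076 366.37090423 136.11555434] [-8.00588777e-04 -2.90634400e-01 -3.16239092e+00] 27.91592585190421 (array([-99.7, -45.1,   1. ]), array([-0.   , -0.002,  0.003]))
```

jog_arm:
  twist:
    - [0,0,0]
    - [0,0,0]
    - [0,0,0]
    - [0,0,0]
    - [0,0,0]
  delta_pos:
    - [-14,-6,0]
    - [-36,-16,0]
    - [-58,-26,0]
    - [-80,-36,0]
    - [-100,-45,0]
  claw: [0.2,0.2,0.2,0.2,0.2]

```text
time: 25.37
position: [366.9, 345.9, 135.0]
eef_rot: [0.0, 0.955, 0.297, -0.0]
contact_force: [0.7, 0.3, -1.8]
gripper_width: 0.328
gripper_force: 59.2
```

jog_arm:
  twist:
    - [0,0,0]
    - [0,0,0]
    - [0,0,0]
    - [0,0,0]
    - [0,0,0]
  delta_pos:
    - [0,0,0]
    - [0,0,-15]
    - [0,0,-35]
    - [0,0,-60]
    - [0,0,-75]
  claw: [0.2,0.2,0.2,0.2,0.2]

```text
time: 25.78
position: [369.1, 347.0, 212.2]
eef_rot: [-0.001, 0.955, 0.297, 0.001]
contact_force: [0.7, 0.2, -1.8]
gripper_width: 0.329
gripper_force: 59.4
```

jog_arm:
  twist:
    - [0,0,0]
    - [0,0,0]
    - [0,0,0]
    - [0,0,0]
    - [0,0,0]
  delta_pos:
    - [3,10,0]
    - [10,30,0]
    - [20,60,0]
    - [30,90,0]
    - [40,120,0]
  claw: [0.2,0.2,0.2,0.2,0.2]

```text
time: 26.2
position: [470.7, 268.1, 208.9]
eef_rot: [0.0, 0.955, 0.297, -0.001]
contact_force: [1.4, 0.1, -1.3]
gripper_width: 0.33
gripper_force: 59.4
```

jog_arm:
  twist:
    - [0,0,0.12]
    - [0,0,0.24]
    - [0,0,0.36]
    - [0,0,0.48]
    - [0,0,0.6]
  delta_pos:
    - [10,30,0]
    - [20,60,0]
    - [30,90,0]
    - [40,115,0]
    - [45,130,0]
  claw: [0.2,0.2,0.2,0.2,0.2]

```text
time: 26.62
position: [583.1, 183.9, 208.4]
eef_rot: [0.001, 1.0, -0.004, -0.0]
contact_force: [0.6, -0.1, -1.4]
gripper_width: 0.333
gripper_force: 59.4
```

Run:
```python
from m import *
ctrl.capture("side")
o=state()[0];print(o["position"],o["contact_force"],o["gripper_width"]*85,goal(631.2,148.6,102,0),o["joints"])
```

```text
[584.78550713 182.01596205 208.42382596] [ 3.59715073 -2.50811695 -2.48127717] 28.223244056454 (array([ 46.9,  32.2, 106.6]), array([ 0.004, -0.001, -0.017])) [-0.24289757  0.4258645  -0.2135649   1.74124918  0.10966199  0.98624883
 -2.08685367]
```

jog_arm:
  twist:
    - [0,0,0]
    - [0,0,0]
    - [0,0,0]
    - [0,0,0]
    - [0,0,0]
  delta_pos:
    - [12,8,0]
    - [25,18,0]
    - [38,27,10]
    - [46,32,35]
    - [46,32,60]
  claw: [0.2,0.2,0.2,0.2,0.2]

```text
time: 27.08
position: [629.8, 153.8, 150.0]
eef_rot: [0.0, 1.0, 0.001, 0.002]
contact_force: [-0.2, 0.0, -3.9]
gripper_width: 0.33
gripper_force: 59.4
```

jog_arm:
  twist:
    - [0,0,0]
    - [0,0,0]
    - [0,0,0]
    - [0,0,0]
    - [0,0,0]
  delta_pos:
    - [0,0,20]
    - [0,0,38]
    - [0,0,46]
    - [0,0,46]
    - [0,0,46]
  claw: [0.2,0.2,0.2,0.2,0.2]

```text
time: 27.5
position: [626.6, 156.5, 104.1]
eef_rot: [0.0, 1.0, 0.002, -0.0]
contact_force: [0.2, 0.6, -0.8]
gripper_width: 0.328
gripper_force: 59.4
```

Run:
```python
from m import *
ctrl.capture("side")
o=state()[0];print(o["position"],o["contact_force"],o["gripper_width"]*85,goal(631.2,148.6,81,0))
```

```text
[627.17287682 156.76918317 105.08614459] [-0.56425093 -0.14304356 -1.80367454] 27.919396755672384 (array([ 4. ,  8.2, 24.1]), array([-0.   , -0.001,  0.003]))
```

jog_arm:
  twist:
    - [0,0,0]
    - [0,0,0]
    - [0,0,0]
    - [0,0,0]
    - [0,0,0]
  delta_pos:
    - [4,8,6]
    - [4,8,13]
    - [4,8,19]
    - [4,8,22]
    - [4,8,23]
  claw: [0.2,0.2,0.2,0.2,0.2]

```text
time: 27.97
position: [630.4, 148.1, 82.2]
eef_rot: [0.001, 1.0, 0.001, -0.0]
contact_force: [-5.8, -3.8, 15.6]
gripper_width: 0.33
gripper_force: 61.0
```

jog_arm:
  twist:
    - [0,0,0]
    - [0,0,0]
    - [0,0,0]
    - [0,0,0]
    - [0,0,0]
  delta_pos:
    - [0,0,0]
    - [0,0,0]
    - [0,0,0]
    - [0,0,0]
    - [0,0,0]
  claw: [0.2,0.2,0.2,0.2,0.2]

```text
time: 28.38
position: [630.3, 148.1, 82.2]
eef_rot: [0.001, 1.0, 0.001, 0.0]
contact_force: [-2.9, -2.8, 7.8]
gripper_width: 0.333
gripper_force: 60.5
```

Run:
```python
from m import *
o=state()[0];print(o["position"],o["contact_force"],goal(631.2,148.6,81,0))
```

```text
[630.30532229 148.13072847  82.24408358] [-2.9050334  -2.75055437  7.84397244] (array([ 0.9, -0.5,  1.2]), array([ 0.001, -0.   ,  0.002]))
```

jog_arm:
  twist:
    - [0,0,0]
    - [0,0,0]
    - [0,0,0]
    - [0,0,0]
    - [0,0,0]
  delta_pos:
    - [0,0,-1]
    - [0,0,-1]
    - [0,0,-1]
    - [0,0,-1]
    - [0,0,-5]
  claw: [0.2,0.5,0.65,0.65,0.65]

```text
time: 28.8
position: [629.8, 148.8, 85.5]
eef_rot: [0.0, 1.0, 0.002, -0.001]
contact_force: [-0.6, -0.4, 0.1]
gripper_width: 0.648
gripper_force: 0.0
```

jog_arm:
  twist:
    - [0,0,0]
    - [0,0,0]
    - [0,0,0]
    - [0,0,0]
    - [0,0,0]
  delta_pos:
    - [0,0,-20]
    - [0,0,-50]
    - [0,0,-90]
    - [-20,0,-125]
    - [-40,0,-150]
  claw: [0.65,0.65,0.65,0.65,0.65]

```text
time: 29.22
position: [591.5, 149.0, 239.8]
eef_rot: [-0.001, 1.0, 0.001, 0.002]
contact_force: [0.5, 1.2, -0.1]
gripper_width: 0.648
gripper_force: 0.0
```

jog_arm:
  twist:
    - [0,0,0]
    - [0,0,0]
    - [0,0,0]
    - [0,0,0]
    - [0,0,0]
  delta_pos:
    - [-30,0,0]
    - [-60,20,0]
    - [-80,50,0]
    - [-90,90,0]
    - [-90,125,0]
  claw: [0.65,0.65,0.65,0.65,0.65]

```text
time: 29.63
position: [498.1, 22.3, 236.7]
eef_rot: [0.0, 1.0, 0.002, -0.0]
contact_force: [0.9, 0.2, -0.1]
gripper_width: 0.65
gripper_force: 0.0
```

Run:
```python
from m import *
S=ctrl.capture("side");T=ctrl.capture("top")
for n,c in dict(L=(631,148,0,15),R=(623,59,0,17),c1=(617,-31,0,19),c2=(608,-121,0,16)).items():
    f=fit(T,*c); d=f[:2]-[619.4,14.1]; c_,s_=np.cos(-.0875),np.sin(-.0875); print(n,f,"reader dx,dy",np.round([c_*d[0]+s_*d[1],-s_*d[0]+c_*d[1]],1))
a=T["pixels"][120:300,150:450]; b=S["pixels"][90:340,150:350]
cv2.imwrite("pics/f1.png",np.hstack([cv2.resize(a,(500,300)),cv2.resize(b,(240,300))])[:,:,::-1])
o=state()[0];print(o["position"],goal(516,-347,250,0))
```

```text
L [ 6.3108e+02  1.4829e+02 -6.0000e-02  1.3515e+02  1.1000e-01] reader dx,dy [-1.000e-01  1.347e+02]
R [ 6.2275e+02  5.8420e+01 -3.0000e-02  1.3187e+02  9.0000e-02] reader dx,dy [-0.5 44.4]
c1 [ 6.1783e+02 -3.1290e+01 -1.0000e-01  1.2585e+02  9.0000e-02] reader dx,dy [  2.4 -45.4]
c2 [ 6.0800e+02 -1.2342e+02 -8.0000e-02  1.2299e+02  1.0000e-01] reader dx,dy [   0.7 -138. ]
[499.97100759  16.8264156  236.64312523] (array([ 18.2, 363.8, -12.3]), array([ 0.003, -0.   , -0.006]))
```

View pics/f1.png

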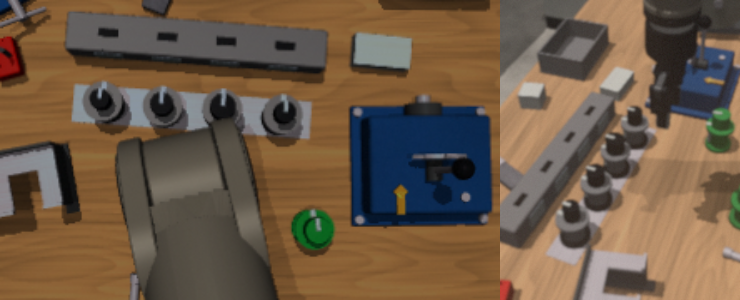

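Top patch: all four cases stand on the strip with their ribs towards the reader, at px (102,105), (163,107), (224,110) and (285,115). All are within 3 mm of the centre line and 0.06 rad of the reader. The knob at full-image (428,221) matches neutral. Now the lever.

jog_arm:
  twist:
    - [0,0,0]
    - [0,0,0]
    - [0,0,0]
    - [0,0,0]
    - [0,0,0]
  delta_pos:
    - [0,30,-18]
    - [5,70,-18]
    - [8,110,-18]
    - [8,150,-18]
    - [8,180,-18]
  claw: [0.65,0.65,0.65,0.65,0.65]

```text
time: 30.15
position: [509.1, -159.9, 254.7]
eef_rot: [0.001, 1.0, 0.0, 0.001]
contact_force: [-0.1, -0.5, -1.1]
gripper_width: 0.651
gripper_force: 0.0
```

jog_arm:
  twist:
    - [0,0,0]
    - [0,0,0]
    - [0,0,0]
    - [0,0,0]
    - [0,0,0]
  delta_pos:
    - [4,40,0]
    - [8,80,0]
    - [9,120,0]
    - [9,155,0]
    - [9,183,0]
  claw: [0.65,0.65,0.65,0.65,0.65]

```text
time: 30.57
position: [518.4, -342.7, 254.4]
eef_rot: [0.001, 1.0, 0.0, 0.0]
contact_force: [0.1, 0.1, 0.6]
gripper_width: 0.653
gripper_force: 0.0
```

jog_arm:
  twist:
    - [0,0,0]
    - [0,0,0]
    - [0,0,0]
    - [0,0,0]
    - [0,0,0]
  delta_pos:
    - [0,0,0]
    - [0,0,0]
    - [0,0,0]
    - [0,0,0]
    - [0,0,0]
  claw: [0.65,0.65,0.65,0.65,0.65]

```text
time: 30.98
position: [519.3, -337.7, 254.4]
eef_rot: [-0.0, 1.0, 0.003, 0.0]
contact_force: [0.2, 0.2, 0.5]
gripper_width: 0.651
gripper_force: 0.0
```

Run:
```python
from m import *
o=state()[0];print(o["position"],goal(516.5,-347,194,0))
```

```text
[ 519.32520889 -337.69703656  254.35070991] (array([-2.9,  9.3, 60.3]), array([-0.001, -0.   ,  0.005]))
```

jog_arm:
  twist:
    - [0,0,0]
    - [0,0,0]
    - [0,0,0]
    - [0,0,0]
    - [0,0,0]
  delta_pos:
    - [-3,9,0]
    - [-3,9,0]
    - [-3,9,20]
    - [-3,9,45]
    - [-3,9,60]
  claw: [0.65,0.65,0.65,0.65,0.65]

```text
time: 31.4
position: [514.9, -348.4, 192.5]
eef_rot: [-0.0, 1.0, 0.001, -0.001]
contact_force: [-0.7, -0.2, -0.7]
gripper_width: 0.653
gripper_force: 0.0
```

jog_arm:
  twist:
    - [0,0,0]
    - [0,0,0]
    - [0,0,0]
    - [0,0,0]
    - [0,0,0]
  delta_pos:
    - [0,0,0]
    - [0,0,0]
    - [0,0,0]
    - [0,0,0]
    - [0,0,0]
  claw: [0.65,0.55,0.42,0.42,0.42]

```text
time: 31.82
position: [516.3, -349.0, 195.6]
eef_rot: [0.001, 1.0, 0.001, 0.001]
contact_force: [0.5, -0.2, 0.1]
gripper_width: 0.42
gripper_force: 0.0
```

Run:
```python
from m import *
o=state()[0];print(o["position"],o["contact_force"],o["gripper_width"],o["gripper_force"],goal(516.5,-347,194,0))
T=ctrl.capture("top")
for n,c in dict(L=(631,148,0,15),R=(623,59,0,17),c1=(617,-31,0,19),c2=(608,-121,0,16)).items(): print(n,fit(T,*c))
```

```text
[ 516.30029156 -348.98887459  195.56200446] [ 0.45813115 -0.22521482  0.07784979] 0.4202480896526109 0.0 (array([ 0.2, -2. ,  1.6]), array([ 0.001, -0.002,  0.003]))
L [ 6.3096e+02  1.4838e+02 -7.0000e-02  1.3665e+02  1.0000e-01]
R [ 6.2275e+02  5.8420e+01 -3.0000e-02  1.3267e+02  9.0000e-02]
c1 [ 6.1783e+02 -3.1290e+01 -1.0000e-01  1.2731e+02  9.0000e-02]
c2 [ 6.0800e+02 -1.2342e+02 -8.0000e-02  1.2420e+02  1.0000e-01]
```

jog_arm:
  twist:
    - [0,0,0]
    - [0,0,0]
    - [0,0,0]
    - [0,0,0]
    - [0,0,0]
  delta_pos:
    - [0,-6.6,0.2]
    - [0,-14.3,0.9]
    - [0,-21.9,2.2]
    - [0,-29.3,4]
    - [0,-36.7,6.3]
  claw: [0.42,0.42,0.42,0.42,0.42]

```text
time: 32.28
position: [516.2, -326.5, 194.3]
eef_rot: [0.011, 1.0, -0.003, 0.005]
contact_force: [-5.2, -33.6, 23.7]
gripper_width: 0.422
gripper_force: 16.8
```

jog_arm:
  twist:
    - [0,0,0]
    - [0,0,0]
    - [0,0,0]
    - [0,0,0]
    - [0,0,0]
  delta_pos:
    - [0,-7.1,2.8]
    - [0,-14.1,6.1]
    - [0,-20.8,9.9]
    - [0,-26.3,13.5]
    - [0,-31.9,16.1]
  claw: [0.42,0.42,0.42,0.42,0.42]

```text
time: 32.7
position: [518.9, -296.4, 179.8]
eef_rot: [0.012, 1.0, -0.004, 0.009]
contact_force: [-0.8, -31.1, 25.8]
gripper_width: 0.426
gripper_force: 15.6
```

jog_arm:
  twist:
    - [0,0,0]
    - [0,0,0]
    - [0,0,0]
    - [0,0,0]
    - [0,0,0]
  delta_pos:
    - [0,0,0]
    - [0,0,0]
    - [0,0,0]
    - [0,2,0]
    - [0,4,0]
  claw: [0.42,0.42,0.42,0.55,0.65]

```text
time: 33.12
position: [515.7, -283.5, 172.3]
eef_rot: [-0.0, 1.0, 0.002, 0.0]
contact_force: [1.3, 0.1, 0.6]
gripper_width: 0.646
gripper_force: 0.0
```

Run:
```python
from m import *
o=state()[0];print(o["position"],o["contact_force"],o["gripper_width"])
S=ctrl.capture("side");T=ctrl.capture("top")
b=S["pixels"][75:200,250:400];cv2.imwrite("pics/l1.png",cv2.resize(b,None,fx=4,fy=4)[:,:,::-1])
```

```text
[ 515.65280172 -283.52048998  172.33329875] [1.27175915 0.12660146 0.58308721] 0.6456894723929272
```

View pics/l1.png

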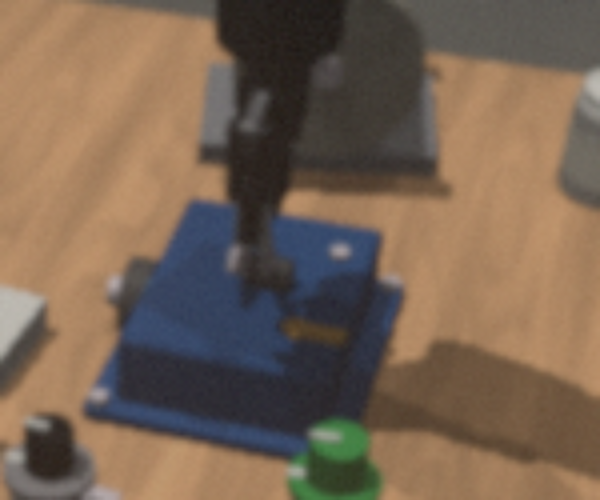

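The fingers sit around the knob, near crop px (265,215). I'll raise clear and then check.

jog_arm:
  twist:
    - [0,0,0]
    - [0,0,0]
    - [0,0,0]
    - [0,0,0]
    - [0,0,0]
  delta_pos:
    - [0,0,0]
    - [0,0,-15]
    - [0,0,-40]
    - [0,0,-70]
    - [0,0,-80]
  claw: [0.65,0.65,0.65,0.65,0.65]

```text
time: 33.63
position: [516.9, -284.0, 255.4]
eef_rot: [0.001, 1.0, 0.002, 0.002]
contact_force: [0.2, -1.1, 1.9]
gripper_width: 0.647
gripper_force: 0.0
```

jog_arm:
  twist:
    - [0,0,0]
    - [0,0,0]
    - [0,0,0]
    - [0,0,0]
    - [0,0,0]
  delta_pos:
    - [-10,-40,0]
    - [-20,-80,0]
    - [-30,-120,0]
    - [-40,-160,0]
    - [-50,-190,0]
  claw: [0.65,0.65,0.65,0.65,0.65]

```text
time: 34.05
position: [463.7, -90.3, 251.3]
eef_rot: [-0.0, 1.0, 0.003, -0.001]
contact_force: [1.3, 1.2, 0.5]
gripper_width: 0.65
gripper_force: 0.0
```

jog_arm:
  twist:
    - [0,0,0]
    - [0,0,0]
    - [0,0,0]
    - [0,0,0]
    - [0,0,0]
  delta_pos:
    - [0,0,0]
    - [0,0,0]
    - [0,0,0]
    - [0,0,0]
    - [0,0,0]
  claw: [0.65,0.65,0.65,0.65,0.65]

```text
time: 34.47
position: [465.1, -95.5, 251.6]
eef_rot: [0.0, 1.0, 0.0, -0.0]
contact_force: [0.5, 0.8, -0.2]
gripper_width: 0.654
gripper_force: 0.0
```

Run:
```python
from m import *
o=state()[0];print(o["position"],o["contact_force"])
S=ctrl.capture("side");T=ctrl.capture("top")
for n,c in dict(L=(631,148,0,15),R=(623,59,0,17),c1=(617,-31,0,19),c2=(608,-121,0,16)).items(): print(n,fit(T,*c))
a=T["pixels"][120:300,150:450]; b=S["pixels"][80:200,260:380]
cv2.imwrite("pics/e1.png",np.hstack([cv2.resize(a,(500,300)),cv2.resize(b,(300,300))])[:,:,::-1])
```

```text
[465.11159114 -95.46738448 251.58056256] [ 0.51963201  0.80754921 -0.23327201]
L [ 6.3117e+02  1.4838e+02 -7.0000e-02  1.3518e+02  1.1000e-01]
R [ 6.2275e+02  5.8420e+01 -3.0000e-02  1.3178e+02  9.0000e-02]
c1 [ 6.1783e+02 -3.1290e+01 -1.0000e-01  1.2554e+02  9.0000e-02]
c2 [ 6.0800e+02 -1.2342e+02 -8.0000e-02  1.2334e+02  1.0000e-01]
```

View pics/e1.png

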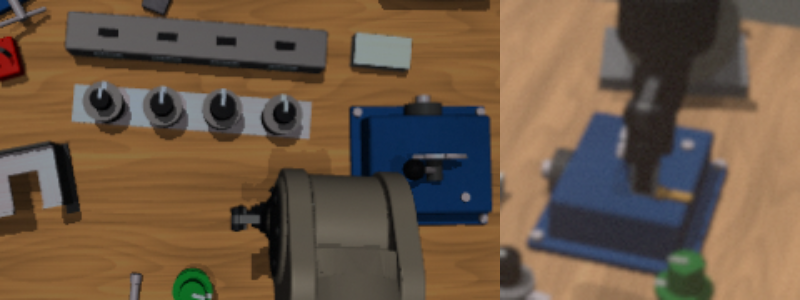

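The knob at full-image px (397.8,222) matches +0.6 (predicted (397.9,222.3)), and the four cases are unchanged. Handing in.

```bash
python3 -c "
from bench import ctrl
print(ctrl.job_done())"
```

```text
the job is handed in; nothing more can be done
None
```

I handed the job in at about 34 s of the 208 s allowed: all four cases stand on the strip with their labels facing the reader, and the lever went to neutral first, then into the brass-pointer notch (+0.6); I checked this in the camera images, and the hand-in returned no verdict.

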